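# Lay out the bakery's assortment tray

### The job

Finish the assortment tray with the bakes from the cooling rack: lay the chocolate slice on the card between the golden slice and the white-iced slice, lengthwise like them. On the round cards, stand the layer cake in front of the golden slice, the crusty roll in front of the white-iced slice and the muffin between cake and roll, then set the pink macaron on the middle of the cake's top. Put every bake upright in the middle of its card, and leave the two slices already on the tray, the sugar dredger and the jar where they are.

Things in the scene. Friction and masses are not known exactly. Their poses are not given: they have to be found in the camera images.
- tray: fixed aluminium tray 380 (its y) x 270 mm (its x), rim 21 mm high, with gold cards. Origin: centre of its underside; +x away from the robot, +y to the left. Card tops lie 6 mm above the underside. Far row: three oblong cards 116 (x) x 62 mm at x = +55, y = -100, 0, +100 mm. Near row: three round cards, 76 mm across, at x = -60, y = -100, 0, +100 mm, each in front of an oblong one
- golden_center (a point): bread slice 96 (x) x 46 (y) x 32 mm with rounded brown crust edges, top glazed golden yellow with brown marks; it already lies on an outer oblong card of the tray (left or right varies), its length about along the tray's x. Point at its centre, 16 mm above its underside; x along its length, z up.
- iced_center (a point): bread slice 96 (x) x 46 (y) x 32 mm with rounded brown crust edges, top iced white with a thin brown zigzag; it already lies on the other outer oblong card. Point at its centre, 16 mm above its underside; x along its length, z up.
- choc_center (a point): bread slice 96 (x) x 46 (y) x 32 mm with rounded brown crust edges, top glazed dark chocolate with pale nut crumbs, about 70 g; starts on the wire cooling rack (rack top 20 mm above the bench). Point at its centre, 16 mm above its underside; x along its length, z up.
- cake_center (a point): small round layer cake, straight sides, 62 mm in diameter, 40 mm high, pale sponge with cream layers and a flat white-iced top, about 90 g; starts on the cooling rack. Point at its centre, 20 mm above its underside; z up.
- muffin_center (a point): muffin in a ribbed blue-green paper case, brown domed top with dark chips; 49 mm in diameter at the foot, 60 mm at its widest, 34 to 42 mm up, 56 mm high, about 90 g; starts on the cooling rack. Point at its centre, 28 mm above its underside; z up.
- roll_center (a point): round crusty bread roll, golden brown dome with a pale cross cut in its top; 63 mm in diameter at its widest, 16 mm up, 43 mm high, about 70 g; starts on the cooling rack. Point at its centre, 21.5 mm above its underside; z up.
- macaron_center (a point): pink macaron, a flat round biscuit sandwich with cream filling, 42 mm in diameter, 22 mm high, about 20 g; starts on the cooling rack. Point at its centre, 11 mm above its underside; z up.
- dredger_center (a point): bystander: steel sugar dredger with a perforated dome, 71 mm in diameter, 96 mm high, standing on the bench beyond tray and rack. Point at its centre, 48 mm up.
- jar_center (a point): bystander: amber glass jar with a yellow cap, 68 mm in diameter, 85 mm high, standing on the bench beyond tray and rack. Point at its centre, 42.5 mm up.
Mind the look-alikes: they are no part of the job. Of the things that look like the part that bears macaron_center, the largest one is meant.

How it is judged:
By the outcome, as a careful person would: the job done as asked, in the order asked, and still so for the second after the job is handed in, with the robot touching nothing.
It also fails if it takes over 131 s, if anything falls off the work surface, if the arm or the gripper's body presses on something with over 40 N, if the wrist force passes 120 N, or if a joint passes its speed limit or range.

### The arm

A 7-joint arm with a two-finger parallel gripper is mounted at the origin on the work surface. World frame = base frame: x ahead of the robot, y to its left, z up, the work surface at z = 0. Lengths are in m, angles in rad, forces in N, time in s.
With the tool pointing down it reaches from about 0.425 to 0.95 m from the base axis. Payload 4.7 kg.
Tool frame: the origin (TCP) lies at the very end of the fingers, on their centre line; the grasp point (between the pads) lies 19 mm behind it (env.pinch_z is the distance from the TCP to the grasp point, in m); z points along the fingers, y is the direction in which the jaws open and shut (so a half turn about z gives the same grasp; the last joint's range is limited). The gripper opens to 87 mm and grips with 3 to 60 N. Pads are 19 mm wide; open, the fingers measure 117 mm over their backs; the gripper's body (75 mm by 190 mm) begins 51 mm behind the grasp point.
Start: joints at [-1.267, 0.469, -0.049, 1.532, 0.024, 1.141, -0.082], TCP at [0.22, 0.638, 0.223] pointing down, gripper open.
Joint ranges: [-2.59, 2.59], [-0.33, 1.99], [-1.39, 1.29], [0.1, 2.45], [-1.04, 4.18], [0.21, 1.99], [-2.66, 2.66]. Speed limits (rad/s): [2.57, 2.57, 3.14, 3.14, 3.14, 3.14, 3.14].

### API

Orientations are given as a rotation vector (axis times angle).
In Python, from cell import read_state, grab_frame, env gives the robot as it stands. The module is installed in compiled form; this text tells all that it offers.
- The arm moves only by the tool move_arm, never from a script. Its arguments are lists of equal length, an entry for each row: "jaw": the finger opening in mm, from 0 to 87; "delta_pos": the shift along the tool's x, y, z in mm, a list of three; "roll": the turn about the tool's z in rad. A call has exactly 8 rows; each row shifts and turns the commanded pose from where the row before left it, along the tool's axes as they then stand; what a row does not reach is not made up. A row lasts 1/12 s, in which the tool goes at most 41.7 mm and 7.16 degrees, less where a joint would pass 70% of its speed; a pose out of reach is approached as far as the arm can. A call is refused whole if a number of a shift passes 41.7 or a number of a turn 0.125, either way. A call with a gripper value outside its range is refused whole. The fingers move at their own pace and stop on an object; the grip force is fixed at half the most. Time passes only in rows, so rows that do not move let the fingers close, or fill a call up. It gives the time, the measured TCP pose, the force and the opening at its end, in the units of the state.
- read_state(): the state, without advancing time (a new reading comes with each control period).
- grab_frame(name): name is "side" or "top"; returns a dict with "color" (480x640x3 uint8, blue, green, red), "z_map" (480x640 float32, m along the optical axis (not along the pixel's ray), 0 where there is no reading), "fx", "fy", "cx", "cy" (pixels), "k1" (the pictures are not rectified: a ray, as slopes to the right and down, at radius r is drawn at 1 + k1 r^2 times it, then the intrinsics apply), "eye" and "orientation" of the camera in the world. Camera axes: x right, y down, z forward; pixel columns grow to the right and rows downward; lengths in m; the calibration is good to about 2 mm. A picture is of the moment at which its call begins.
- env.sign_off(): hands the job in, once; it reports no verdict.
The state is a dict: "clock": time; "qpos": joint angles; "qvel": joint speeds; "joint_efforts": joint torques, N m; "tcp_pos": TCP position; "ee_rot": TCP orientation; "ft_force": force on the tool from outside, world axes, zero at the start; "ft_torque": the same for the moment, N m; "gripper_width": finger opening in m.
Only numpy, scipy, OpenCV 4.12 (cv2) and the standard library are available. Lean on these libraries where they do the work, as an engineer would, in place of code of your own. Each camera call takes 0.05 s, during which the arm holds its last target.

## Working session

There is one attempt and no reset: what is moved stays moved. The work goes in short steps, Python scripts to look and compute and a tool call to move; the robot and the scene stay as the last step left them, time stands still between calls to the robot, and variables do not carry over. Pictures are saved under pics/ and viewed, and the job is handed in when it is done.

Besides the shell and the picture viewer there is one more tool, called after "Call:" in YAML: its name, and indented under it one key for each argument. move_arm: Moves the arm, as the interface text tells. Its arguments: {"type":"object","properties":{"jaw":{"type":"array"},"delta_pos":{"type":"array"},"roll":{"type":"array"}},"required":["jaw","delta_pos","roll"]}

```bash
mkdir -p pics; python3 - <<'E'
from cell import read_state, grab_frame, env
import cv2,numpy as np
for n in ("top","side"):
    f=grab_frame(n); cv2.imwrite(f"pics/{n}0.png",f["color"]); np.savez(f"{n}0.npz",**f)
    print(n,{k:f[k] for k in f if k not in("color","z_map")})
s=read_state(); print(s); print(env.pinch_z)
E
```

```text
top {'fx': 460.15184047574905, 'fy': 460.15184047574905, 'cx': 317.773109594822, 'cy': 235.71982698573692, 'k1': -0.10789648290126713, 'eye': array([0.43871251, 0.00979954, 1.20956409]), 'orientation': array([-2.17051901,  2.16806677, -0.08316122])}
side {'fx': 490.7583224984805, 'fy': 490.7583224984805, 'cx': 322.81933565598393, 'cy': 243.66691718722637, 'k1': 0.033431043627636416, 'eye': array([-0.02605979, -0.57235758,  0.55708794]), 'orientation': array([-1.97744185,  0.82190986, -0.45459003])}
{'clock': 0.1, 'qpos': array([-1.26688933,  0.46936527, -0.0486018 ,  1.53354369,  0.02409022,
        1.14097356, -0.0822994 ]), 'qvel': array([ 0.00085116, -0.00239035, -0.00088351, -0.00133865,  0.00142376,
       -0.0004474 , -0.00157275]), 'joint_efforts': array([-1.47313636e-05, -5.09171784e+01, -8.14601965e-02, -2.36829293e+01,
       -6.15497958e-02,  3.44599388e-02,  5.66254278e-05]), 'tcp_pos': array([0.22033119, 0.6374805 , 0.22161439]), 'ee_rot': array([-5.20275198e-01, -3.09796977e+00,  2.65154582e-03]), 'ft_force': array([ 0.0729026 ,  0.16498407, -0.04188731]), 'ft_torque': array([-0.00182406, -0.00023072, -0.00390832]), 'gripper_width': 0.0872419569544235}
0.0187
```

View pics/top0.png

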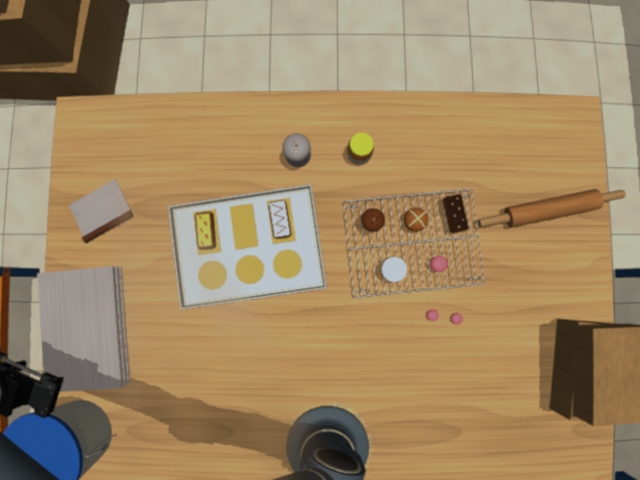

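View pics/side0.png

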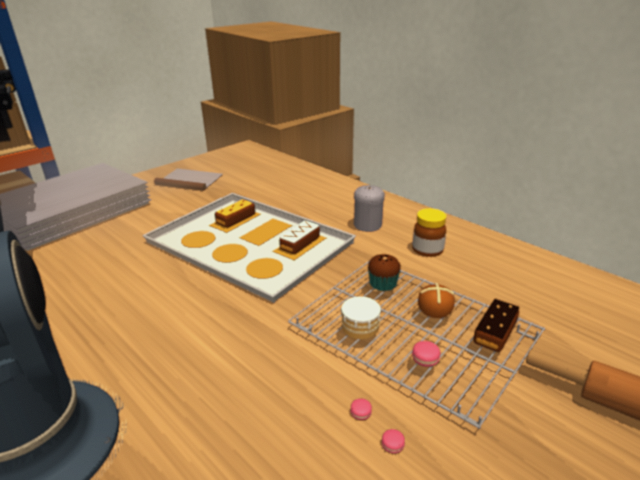

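```bash
cat > h.py <<'E'
import cv2,numpy as np
from scipy.spatial.transform import Rotation as R
def load(n): return dict(np.load(n,allow_pickle=True))
def rays(f,uv):
    K=np.array([[f['fx'],0,f['cx']],[0,f['fy'],f['cy']],[0,0,1.]],float)
    p=cv2.undistortPoints(np.asarray(uv,float).reshape(-1,1,2),K,np.array([float(f['k1']),0,0,0,0]),None,None,None) if False else cv2.undistortPointsIter(np.asarray(uv,float).reshape(-1,1,2),K,np.array([float(f['k1']),0,0,0]),None,None,(3,60,1e-12))
    return p.reshape(-1,2)
def cloud(f):
    h,w=f['z_map'].shape
    u,v=np.meshgrid(np.arange(w),np.arange(h))
    p=rays(f,np.stack([u,v],-1).reshape(-1,2))
    z=f['z_map'].reshape(-1,1)
    P=np.hstack([p*z,z])
    W=P@R.from_rotvec(f['orientation']).as_matrix().T+f['eye']
    W[z[:,0]==0]=np.nan
    return W.reshape(h,w,3)
def px2plane(f,uv,z):
    p=rays(f,uv); d=np.hstack([p,np.ones((len(p),1))])@R.from_rotvec(f['orientation']).as_matrix().T
    t=(z-f['eye'][2])/d[:,2]
    return f['eye']+d*t[:,None]
def project(f,P):
    M=R.from_rotvec(f['orientation']).as_matrix()
    c=(np.asarray(P)-f['eye'])@M
    s=c[:,:2]/c[:,2:]; r2=(s**2).sum(1,keepdims=True)
    s=s*(1+f['k1']*r2)
    return s*[f['fx'],f['fy']]+[f['cx'],f['cy']]
E
python3 - <<'E'
from h import *
from scipy import ndimage
for n in("top","side"):
    f=load(n+"0.npz"); W=cloud(f); print(n)
    ok=np.isfinite(W[...,0])
    b=ok&(np.abs(W[...,2])<.01)&(W[...,0]>.2)&(W[...,0]<.8)&(abs(W[...,1])<.5)
    print(' bench med z',np.median(W[b][:,2]))
    m=ok&(W[...,2]>.03)&(W[...,2]<.15)&(W[...,0]>.2)&(W[...,0]<.8)&(W[...,1]>-.5)&(W[...,1]<.42)
    l,k=ndimage.label(m)
    for i in range(1,k+1):
        q=W[l==i]
        if len(q)<30: continue
        v,u=np.nonzero(l==i)
        zt=np.percentile(q[:,2],98)
        t=q[q[:,2]>zt-.008]
        r=cv2.minAreaRect((q[:,:2]*1000).astype(np.float32))
        print(len(q),'px',u.mean().round(),v.mean().round(),'mean',t.mean(0).round(4),'ztop',zt.round(4),'ext',q.min(0).round(3),q.max(0).round(3),'rect',np.round(r[0]),np.round(r[1]),round(r[2],1))
E
```

```text
top
 bench med z 0.0018311203144537602
631 px 360.0 147.0 mean [ 0.7704 -0.084   0.0862] ztop 0.0901 ext [ 0.737 -0.118  0.031] [ 0.8   -0.05   0.092] rect [768. -83.] [64. 65.] 27.0
691 px 296.0 149.0 mean [0.7628 0.0809 0.0949] ztop 0.099 ext [0.73  0.047 0.03 ] [0.797 0.115 0.103] rect [763.  81.] [68. 68.] 0.9
715 px 455.0 213.0 mean [ 0.602  -0.329   0.0548] ztop 0.059 ext [ 0.553 -0.357  0.03 ] [ 0.651 -0.299  0.063] rect [ 602. -330.] [96. 47.] 11.7
650 px 279.0 218.0 mean [0.5891 0.1253 0.0411] ztop 0.0454 ext [0.541 0.097 0.03 ] [0.638 0.154 0.048] rect [589. 125.] [97. 46.] 10.1
526 px 505.0 217.0 mean [ 0.5966 -0.485   0.0557] ztop 0.0593 ext [ 0.57 -0.5   0.03] [ 0.625 -0.392  0.064] rect [ 597. -446.] [ 56. 108.] 0.3
478 px 416.0 219.0 mean [ 0.5866 -0.2252  0.0637] ztop 0.0683 ext [ 0.556 -0.257  0.031] [ 0.617 -0.195  0.072] rect [ 587. -225.] [60. 61.] 44.0
444 px 372.0 219.0 mean [ 0.5831 -0.1123  0.0754] ztop 0.0799 ext [ 0.553 -0.142  0.054] [ 0.612 -0.083  0.081] rect [ 583. -113.] [58. 58.] 0.6
656 px 204.0 230.0 mean [0.5597 0.3194 0.041 ] ztop 0.0455 ext [0.512
[... 1122 characters left out ...]
 -0.2279  0.0612] ztop 0.0652 ext [ 0.554 -0.257  0.03 ] [ 0.609 -0.196  0.067] rect [ 581. -227.] [59. 55.] 75.5
1265 px 360.0 315.0 mean [ 0.4548 -0.1672  0.0601] ztop 0.062 ext [ 0.426 -0.196  0.03 ] [ 0.489 -0.133  0.063] rect [ 457. -166.] [63. 62.] 43.2
1499 px 496.0 324.0 mean [ 0.5967 -0.3314  0.053 ] ztop 0.0555 ext [ 0.549 -0.36   0.03 ] [ 0.651 -0.3    0.058] rect [ 601. -329.] [99. 46.] 11.3
494 px 426.0 351.0 mean [ 0.4694 -0.2867  0.0409] ztop 0.0439 ext [ 0.452 -0.306  0.03 ] [ 0.492 -0.265  0.045] rect [ 471. -286.] [39. 40.] 36.5
1557 px 577.0 371.0 mean [ 0.5907 -0.4862  0.0541] ztop 0.0568 ext [ 0.565 -0.5    0.03 ] [ 0.615 -0.394  0.058] rect [ 588. -447.] [ 48. 108.] 3.0
```

```bash
python3 - <<'E'
import cv2
a=cv2.imread('pics/top0.png')
cv2.imwrite('pics/c_tray.png',cv2.resize(a[175:315,160:335],None,fx=4,fy=4,interpolation=2))
cv2.imwrite('pics/c_rack.png',cv2.resize(a[180:330,335:495],None,fx=4,fy=4,interpolation=2))
E
```

```text
(no output)
```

View pics/c_tray.png

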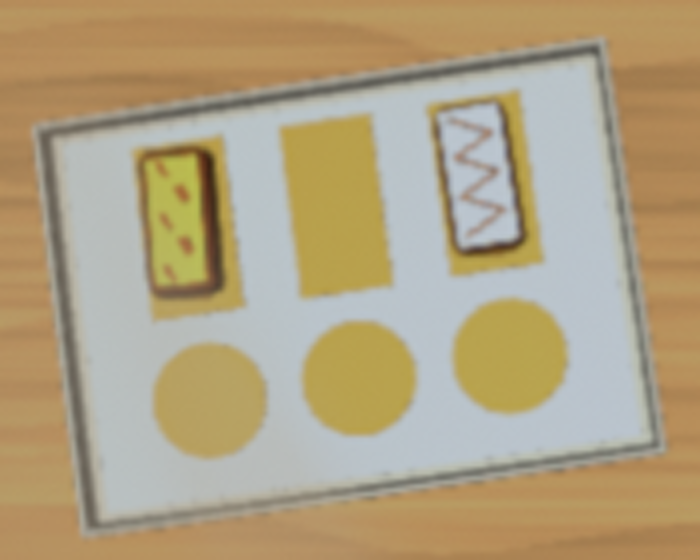

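View pics/c_rack.png

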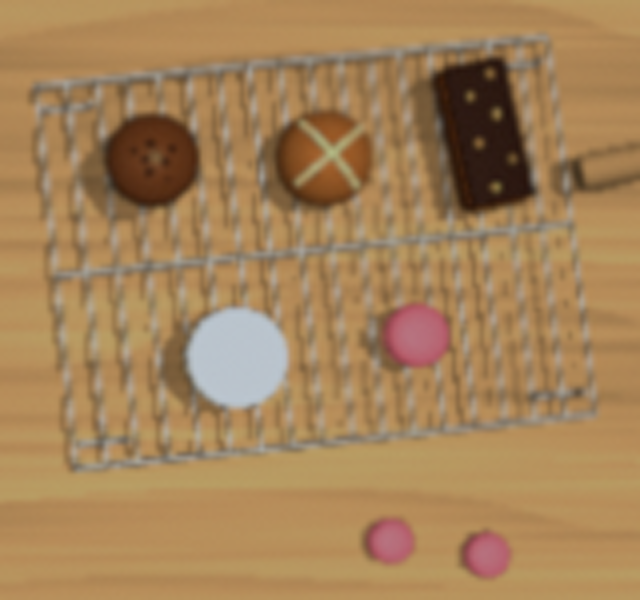

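The top picture shows the golden slice on the left oblong card (204,230) and the iced one on the right (279,218). On the rack are the muffin (373,220), roll (416,219), chocolate slice (455,213) and cake (394,269). There are three macaron candidates: (439,264) on the rack, about 41 mm across, and (432,315) and (457,318) on the bench, both smaller. The crop confirms the rack one is the largest, so I'm using it.

Next I'll fit the tray.

```bash
python3 - <<'E'
from h import *
from scipy.optimize import least_squares
from scipy import ndimage
for n,box in(("top",(160,335,175,315)),("side",(140,360,190,300))):
    f=load(n+"0.npz"); W=cloud(f)
    hsv=cv2.cvtColor(f['color'],cv2.COLOR_BGR2HSV)
    m=(hsv[...,1]>110)&(hsv[...,0]>17)&(hsv[...,0]<28)&(hsv[...,2]>110)
    if n=="side": m=(hsv[...,1]>120)&(hsv[...,0]>12)&(hsv[...,0]<28)&(hsv[...,2]>110)
    # restrict to tray interior by low-sat hull
    t=((hsv[...,1]<70)&(hsv[...,2]>130)).astype(np.uint8); mm=np.zeros_like(t); mm[box[2]:box[3],box[0]:box[1]]=1; t*=mm
    l,k=ndimage.label(t); big=1+np.argmax(ndimage.sum(t,l,range(1,k+1)))
    pts=np.argwhere(l==big)[:,::-1].astype(np.int32)
    hull=np.zeros_like(t); cv2.fillConvexPoly(hull,cv2.convexHull(pts),1)
    m&=hull>0
    l,k=ndimage.label(m); cs=[]
    for i in range(1,k+1):
        if (l==i).sum()<150: continue
        v,u=np.nonzero(l==i)
        P=px2plane(f,np.stack([u,v],1),.006)
        # area-weighted
        r=cv2.minAreaRect((P[:,:2]*1000).astype(np.float32)); 
        print(n,len(u),u.mean().round(),v.mean().round(),P.mean(0).round(4),np.round(r[0]),np.round(r[1]),round(r[2],1), 'dz',np.nanmedian(W[v,u,2]).round(4))
        cs.append((P[:,:2].mean(0),r))
E
```

```text
top 241 286.0 226.0 [0.5727 0.1091 0.006 ] [588. 123.] [112.  58.] 8.3 dz 0.0076
top 916 244.0 226.0 [0.5727 0.2221 0.006 ] [573. 222.] [112.  58.] 8.3 dz 0.0076
top 214 213.0 237.0 [0.5445 0.3038 0.006 ] [558. 314.] [114.  54.] 1.2 dz 0.0081
top 175 202.0 227.0 [0.5701 0.3345 0.006 ] [565. 330.] [93. 41.] 8.8 dz 0.04
top 585 287.0 264.0 [0.4737 0.106  0.006 ] [474. 106.] [71. 68.] 0.3 dz 0.0075
top 582 249.0 269.0 [0.4589 0.2051 0.006 ] [459. 206.] [68. 69.] 0.3 dz 0.0073
top 557 212.0 275.0 [0.444  0.3041 0.006 ] [444. 304.] [68. 69.] 64.1 dz 0.0077
side 288 234.0 208.0 [0.5933 0.3727 0.006 ] [594. 373.] [96. 44.] 8.9 dz 0.0392
side 205 233.0 224.0 [0.5405 0.305  0.006 ] [556. 320.] [114.  58.] 8.1 dz 0.0064
side 633 265.0 232.0 [0.5693 0.2213 0.006 ] [571. 222.] [114.  60.] 8.4 dz 0.0063
side 432 198.0 239.0 [0.4423 0.303  0.006 ] [443. 303.] [71. 73.] 44.2 dz 0.0064
side 318 298.0 249.0 [0.5704 0.1113 0.006 ] [586. 124.] [114.  62.] 8.3 dz 0.0068
side 496 229.0 253.0 [0.4572 0.2044 0.006 ] [458. 205.] [69. 72.] 44.3 dz 0.0064
side 576 264.0 268.0 [0.4723 0.1055 0.006 ] [473. 107.] [70. 73.] 44.3 dz 0.0064
```

```bash
cat >> h.py <<'E'
def plan(p0,yaw0,p1,yaw1,n,jaw):
    """yaw = world angle of tool y (deg). prints integer-mm rows"""
    p=np.array(p0,float)*1000; p1=np.array(p1)*1000; y=np.radians(yaw0); y1=np.radians(yaw1)
    D=[];Rl=[]
    for i in range(n):
        k=n-i
        roll=round(-(y1-y)/k,3)
        d=(p1-p)/k
        tx=np.array([-np.sin(y),np.cos(y)]); ty=np.array([np.cos(y),np.sin(y)])
        # tool x: x cross y = -z  -> x = yaw+90deg
        v=np.round([d[:2]@tx,d[:2]@ty,-d[2]]).astype(int)
        D.append(v.tolist());Rl.append(roll)
        p=p+np.array([*(tx*v[0]+ty*v[1]),-v[2]]); y-=roll
    for a in range(0,n,8):
        print('jaw',[jaw]*len(D[a:a+8]),'D',D[a:a+8],'R',Rl[a:a+8])
    print('end',p.round(1),np.degrees(y).round(2)); return p/1000,np.degrees(y)
def yaw_of(rv): 
    M=R.from_rotvec(rv).as_matrix(); return np.degrees(np.arctan2(M[1,1],M[0,1]))
E
python3 - <<'E'
from h import *
from cell import read_state
f=load("side0.npz"); W=cloud(f)
m=(W[...,2]>.008)&(W[...,1]<-.365)&(W[...,1]>-.43)&(W[...,0]>.5)&(W[...,0]<.7)
q=W[m]
for a in np.arange(-.43,-.365,.005):
    s=q[(q[:,1]>=a)&(q[:,1]<a+.005)]
    if len(s): print(round(a,3),len(s),s.min(0).round(3),s.max(0).round(3))
s=read_state(); p=s['tcp_pos'];y=yaw_of(s['ee_rot']);print(p,y)
p,y=plan(p,y,[.50,.15,.20],-10,16,65)
p,y=plan(p,y,[.6015,-.3295,.16],-78.5,16,65)
E
```

```text
-0.43 62 [ 0.572 -0.43   0.022] [ 0.593 -0.425  0.043]
-0.425 65 [ 0.569 -0.425  0.023] [ 0.59  -0.42   0.043]
-0.42 61 [ 0.569 -0.42   0.019] [ 0.589 -0.415  0.042]
-0.415 65 [ 0.568 -0.415  0.022] [ 0.588 -0.41   0.043]
-0.41 61 [ 0.567 -0.41   0.02 ] [ 0.587 -0.405  0.042]
-0.405 57 [ 0.565 -0.405  0.023] [ 0.585 -0.4    0.043]
-0.4 70 [ 0.501 -0.4    0.019] [ 0.585 -0.395  0.042]
-0.395 48 [ 0.52  -0.395  0.016] [ 0.578 -0.39   0.04 ]
-0.39 40 [ 0.543 -0.39   0.016] [ 0.622 -0.385  0.022]
-0.385 41 [ 0.542 -0.385  0.015] [ 0.668 -0.38   0.021]
-0.38 43 [ 0.501 -0.38   0.009] [ 0.672 -0.375  0.021]
-0.375 62 [ 0.508 -0.375  0.008] [ 0.672 -0.37   0.022]
-0.37 56 [ 0.541 -0.37   0.015] [ 0.671 -0.365  0.021]
[0.22033119 0.6374805  0.22161439] 70.93333559672395
jaw [65, 65, 65, 65, 65, 65, 65, 65] D [[-26, -23, 1], [-28, -21, 1], [-30, -18, 1], [-32, -15, 1], [-33, -13, 1], [-34, -10, 2], [-34, -7, 1], [-35, -3, 2]] R [np.float64(0.088), np.float64(0.088), np.float64(0.088), np.float64(0.088), np.float64(0.088), np.float64(0.088), np.float64(0.088), np.float64(0.089)]
jaw [65, 65, 6
[... 263 characters left out ...]
.088), np.float64(0.089)]
end [500.5 150.4 199.6] -10.03
jaw [65, 65, 65, 65, 65, 65, 65, 65] D [[-28, 11, 2], [-28, 14, 3], [-26, 16, 2], [-25, 17, 3], [-24, 19, 2], [-22, 21, 3], [-21, 23, 2], [-19, 24, 3]] R [np.float64(0.075), np.float64(0.075), np.float64(0.075), np.float64(0.075), np.float64(0.075), np.float64(0.075), np.float64(0.075), np.float64(0.074)]
jaw [65, 65, 65, 65, 65, 65, 65, 65] D [[-17, 26, 2], [-15, 27, 3], [-13, 28, 2], [-11, 28, 3], [-9, 29, 2], [-7, 30, 3], [-4, 30, 2], [-2, 31, 3]] R [np.float64(0.075), np.float64(0.074), np.float64(0.075), np.float64(0.074), np.float64(0.075), np.float64(0.074), np.float64(0.075), np.float64(0.074)]
end [ 601.4 -329.4  159.6] -78.49
```

Call:
move_arm:
  jaw: [65,65,65,65,65,65,65,65]
  delta_pos:
    - [-26,-23,1]
    - [-28,-21,1]
    - [-30,-18,1]
    - [-32,-15,1]
    - [-33,-13,1]
    - [-34,-10,2]
    - [-34,-7,1]
    - [-35,-3,2]
  roll: [0.088,0.088,0.088,0.088,0.088,0.088,0.088,0.089]

```text
clock: 0.77
tcp_pos: [0.3598, 0.3923, 0.2123]
ee_rot: [-1.563, -2.725, 0.0]
ft_force: [0.1, 0.3, 0.6]
gripper_width: 0.0653
```

Call:
move_arm:
  jaw: [65,65,65,65,65,65,65,65]
  delta_pos:
    - [-35,0,1]
    - [-35,3,2]
    - [-35,6,1]
    - [-34,9,2]
    - [-33,12,1]
    - [-32,14,2]
    - [-31,17,1]
    - [-28,21,2]
  roll: [0.088,0.089,0.088,0.089,0.088,0.089,0.088,0.089]

```text
clock: 1.43
tcp_pos: [0.5008, 0.1491, 0.2004]
ee_rot: [-2.411, -2.013, 0.0]
ft_force: [0.2, 0.9, 0.4]
gripper_width: 0.0652
```

```bash
python3 - <<'E'
from h import *
from cell import read_state
s=read_state(); print(s['clock'],s['tcp_pos'],yaw_of(s['ee_rot']),s['ee_rot'],s['qpos'].round(2),s['gripper_width'],s['ft_force'])
E
```

```text
1.4333 [0.50081899 0.14909007 0.20043881] -10.278508086757729 [-2.41116539e+00 -2.01324193e+00  2.74060351e-04] [-0.73  0.25  0.43  1.94 -0.12  0.98 -0.42] 0.06522429480348571 [0.24329287 0.86836822 0.41511066]
```

Call:
move_arm:
  jaw: [65,65,65,65,65,65,65,65]
  delta_pos:
    - [-28,11,2]
    - [-28,14,3]
    - [-26,16,2]
    - [-25,17,3]
    - [-24,19,2]
    - [-22,21,3]
    - [-21,23,2]
    - [-19,24,3]
  roll: [0.075,0.075,0.075,0.075,0.075,0.075,0.075,0.074]

```text
clock: 2.1
tcp_pos: [0.5508, -0.0902, 0.1803]
ee_rot: [-2.897, -1.214, 0.0]
ft_force: [1.1, 0.5, -0.1]
gripper_width: 0.0648
```

Call:
move_arm:
  jaw: [65,65,65,65,65,65,65,65]
  delta_pos:
    - [-17,26,2]
    - [-15,27,3]
    - [-13,28,2]
    - [-11,28,3]
    - [-9,29,2]
    - [-7,30,3]
    - [-4,30,2]
    - [-2,31,3]
  roll: [0.075,0.074,0.075,0.074,0.075,0.074,0.075,0.074]

```text
clock: 2.77
tcp_pos: [0.6017, -0.3299, 0.1599]
ee_rot: [-3.125, -0.31, 0.001]
ft_force: [0.8, 0.5, -0.4]
gripper_width: 0.0649
```

```bash
cat > st.py <<'E'
from h import *
from cell import read_state, grab_frame
import sys
s=read_state(); print(s['clock'],s['tcp_pos'].round(4),yaw_of(s['ee_rot']).round(2),s['qpos'].round(2),s['gripper_width'].round(4),s['ft_force'].round(1))
if len(sys.argv)>1:
    for n in("top","side"):
        f=grab_frame(n); np.savez(f"{n}_{sys.argv[1]}.npz",**f)
        cv2.imwrite(f"pics/{n}_{sys.argv[1]}.png",f['color'])
    a=cv2.imread(f"pics/top_{sys.argv[1]}.png"); b=cv2.imread(f"pics/side_{sys.argv[1]}.png")
    A=cv2.resize(a[150:340,160:520],(800,422)) 
    B=b[130:430,100:640]
    cv2.imwrite(f"pics/top_{sys.argv[1]}c.png",A); cv2.imwrite(f"pics/side_{sys.argv[1]}c.png",cv2.resize(B,(800,444)))
E
python3 st.py a
```

```text
Traceback (most recent call last):
  File "st.py", line 4, in <module>
    s=read_state(); print(s['clock'],s['tcp_pos'].round(4),yaw_of(s['ee_rot']).round(2),s['qpos'].round(2),s['gripper_width'].round(4),s['ft_force'].round(1))
                                                                                                           ^^^^^^^^^^^^^^^^^^^^^^^^
AttributeError: 'float' object has no attribute 'round'
```

```bash
sed -i "s/s\['gripper_width'\].round(4)/round(s['gripper_width'],4)/" st.py; python3 st.py a
```

```text
2.7667 [ 0.6017 -0.3299  0.1599] -78.68 [-0.04  0.63  0.74  1.6  -0.47  1.09 -0.55] 0.0649 [ 0.8  0.5 -0.4]
```

View pics/side_ac.png

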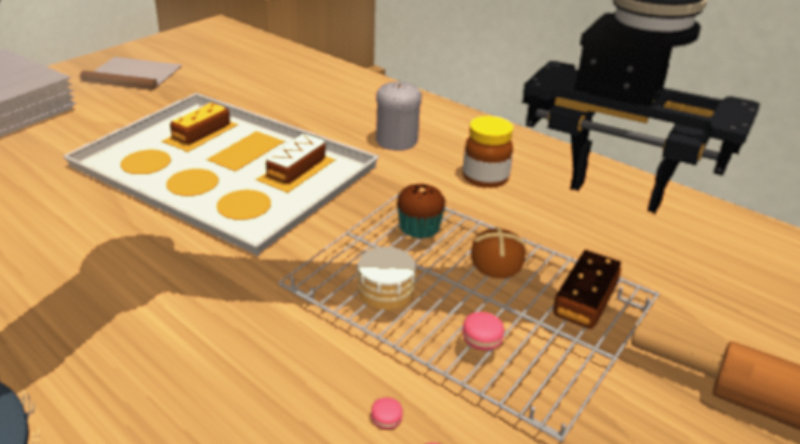

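The side picture shows the open gripper above the chocolate slice (590,285 in the crop), with the finger on the pin's side clear of its handle (670,345). Descending.

Call:
move_arm:
  jaw: [65,65,65,65,65,65,65,65]
  delta_pos:
    - [0,0,20]
    - [0,0,24]
    - [0,0,24]
    - [0,0,22]
    - [0,0,20]
    - [0,0,12]
    - [0,0,8]
    - [0,0,4]
  roll: [0,0,0,0,0,0,0,0]

```text
clock: 3.53
tcp_pos: [0.6013, -0.3281, 0.0254]
ee_rot: [-3.125, -0.316, 0.002]
ft_force: [-0.6, 0.0, 0.1]
gripper_width: 0.0652
```

Call:
move_arm:
  jaw: [40,40,40,40,40,40,40,40]
  delta_pos:
    - [0,0,0]
    - [0,0,0]
    - [0,0,0]
    - [0,0,0]
    - [0,0,0]
    - [0,0,0]
    - [0,0,0]
    - [0,0,0]
  roll: [0,0,0,0,0,0,0,0]

```text
clock: 4.2
tcp_pos: [0.6022, -0.3294, 0.0277]
ee_rot: [3.125, 0.315, 0.003]
ft_force: [-0.4, 0.2, 5.5]
gripper_width: 0.0457
```

Call:
move_arm:
  jaw: [40,40,40,40,40,40,40,40]
  delta_pos:
    - [0,0,-4]
    - [0,0,-10]
    - [0,0,-15]
    - [0,0,-18]
    - [0,0,-20]
    - [0,0,-18]
    - [0,0,-12]
    - [0,0,-5]
  roll: [0,0,0,0,0,0,0,0]

```text
clock: 4.87
tcp_pos: [0.6025, -0.3298, 0.1316]
ee_rot: [3.124, 0.314, 0.005]
ft_force: [-0.1, -0.7, -0.8]
gripper_width: 0.0461
```

```bash
python3 - <<'E'
from h import *
from cell import read_state
s=read_state(); p=s['tcp_pos'];y=yaw_of(s['ee_rot']);print(p,y,s['gripper_width'],s['ft_force'])
plan(p,y,[.5715,.222,.13],-81.6,16,40)
E
python3 st.py b
```

```text
[ 0.60245137 -0.32977641  0.13159501] -78.50404654278245 0.046067158103930146 [-0.08880111 -0.74656476 -0.82553748]
jaw [40, 40, 40, 40, 40, 40, 40, 40] D [[5, -34, 0], [5, -34, 0], [5, -34, 0], [5, -34, 0], [5, -34, 0], [4, -34, 0], [4, -34, 0], [4, -34, 0]] R [np.float64(0.003), np.float64(0.003), np.float64(0.003), np.float64(0.003), np.float64(0.004), np.float64(0.003), np.float64(0.004), np.float64(0.003)]
jaw [40, 40, 40, 40, 40, 40, 40, 40] D [[4, -35, 0], [4, -34, 0], [4, -35, 0], [4, -34, 0], [3, -35, 0], [3, -35, 1], [4, -34, 0], [3, -35, 1]] R [np.float64(0.004), np.float64(0.003), np.float64(0.004), np.float64(0.003), np.float64(0.004), np.float64(0.003), np.float64(0.004), np.float64(0.003)]
end [571.4 222.4 129.6] -81.6
4.8667 [ 0.6025 -0.3298  0.1316] -78.5 [-0.03  0.66  0.72  1.63 -0.49  1.04 -0.53] 0.0461 [-0.1 -0.7 -0.8]
```

View pics/side_bc.png

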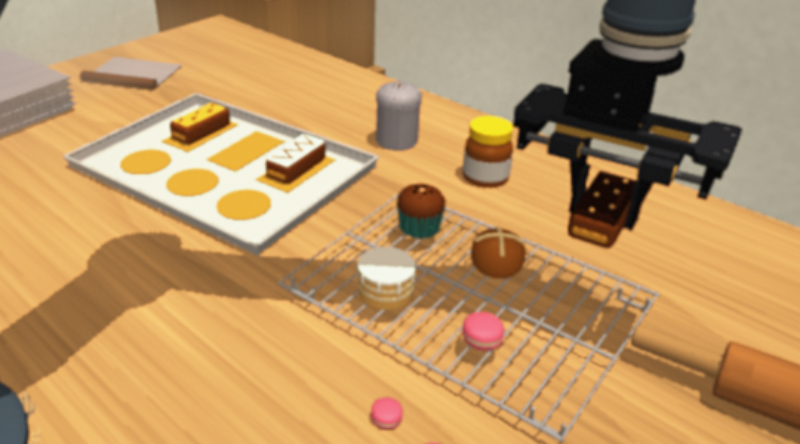

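The slice is held level (603,208 in the crop). Moving it to the tray.

Call:
move_arm:
  jaw: [40,40,40,40,40,40,40,40]
  delta_pos:
    - [5,-34,0]
    - [5,-34,0]
    - [5,-34,0]
    - [5,-34,0]
    - [5,-34,0]
    - [4,-34,0]
    - [4,-34,0]
    - [4,-34,0]
  roll: [0.003,0.003,0.003,0.003,0.004,0.003,0.004,0.003]

```text
clock: 5.63
tcp_pos: [0.5853, -0.0528, 0.1273]
ee_rot: [-3.129, -0.274, 0.004]
ft_force: [1.2, -0.1, -0.9]
gripper_width: 0.0457
```

Call:
move_arm:
  jaw: [40,40,40,40,40,40,40,40]
  delta_pos:
    - [4,-35,0]
    - [4,-34,0]
    - [4,-35,0]
    - [4,-34,0]
    - [3,-35,0]
    - [3,-35,1]
    - [4,-34,0]
    - [3,-35,1]
  roll: [0.004,0.003,0.004,0.003,0.004,0.003,0.004,0.003]

```text
clock: 6.3
tcp_pos: [0.5693, 0.2247, 0.1255]
ee_rot: [3.132, 0.23, -0.003]
ft_force: [0.8, -0.2, -0.7]
gripper_width: 0.0457
```

Call:
move_arm:
  jaw: [40,40,40,40,40,40,40,40]
  delta_pos:
    - [0,0,0]
    - [0,0,10]
    - [0,0,20]
    - [0,0,20]
    - [0,0,20]
    - [0,0,10]
    - [0,0,5]
    - [0,0,0]
  roll: [0,0,0,0,0,0,0,0]

```text
clock: 6.97
tcp_pos: [0.5697, 0.2218, 0.0401]
ee_rot: [3.132, 0.228, -0.004]
ft_force: [-0.2, 0.2, -1.4]
gripper_width: 0.0455
```

```bash
python3 st.py c
```

```text
6.9667 [0.5697 0.2218 0.0401] -81.68 [-0.92  0.67  0.68  1.87 -0.57  0.81 -1.37] 0.0455 [-0.2  0.2 -1.4]
```

View pics/side_cc.png

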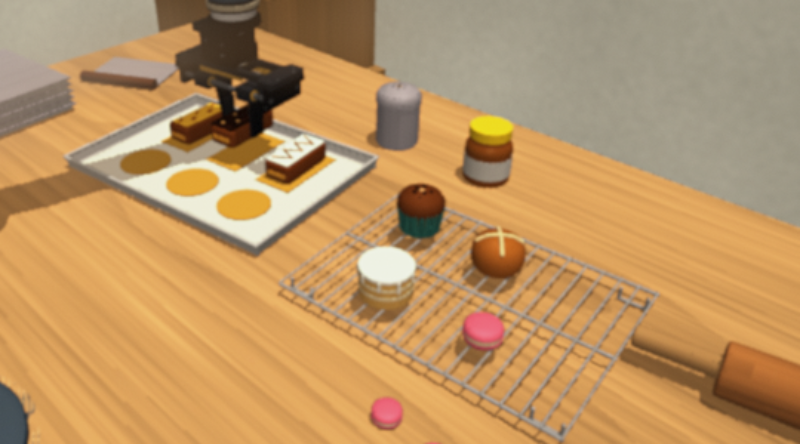

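Call:
move_arm:
  jaw: [40,40,40,40,40,40,40,40]
  delta_pos:
    - [2,0,6]
    - [0,0,7]
    - [0,0,5]
    - [0,0,4]
    - [0,0,2]
    - [0,0,1]
    - [0,0,0]
    - [0,0,0]
  roll: [0,0,0,0,0,0,0,0]

```text
clock: 7.73
tcp_pos: [0.5725, 0.2235, 0.0166]
ee_rot: [-3.133, -0.23, -0.0]
ft_force: [-0.1, -0.8, -1.9]
gripper_width: 0.0458
```

Call:
move_arm:
  jaw: [40,40,40,40,40,40,40,40]
  delta_pos:
    - [0,0,1]
    - [0,0,0]
    - [0,0,1]
    - [0,0,0]
    - [0,0,1]
    - [0,0,0]
    - [0,0,0]
    - [0,0,0]
  roll: [0,0,0,0,0,0,0,0]

```text
clock: 8.4
tcp_pos: [0.5725, 0.2236, 0.0137]
ee_rot: [-3.133, -0.23, -0.0]
ft_force: [-1.5, -0.4, 0.8]
gripper_width: 0.0456
```

Call:
move_arm:
  jaw: [62,62,62,62,62,62,62,62]
  delta_pos:
    - [0,0,0]
    - [0,0,0]
    - [0,0,0]
    - [0,0,-5]
    - [0,0,-15]
    - [0,0,-25]
    - [0,0,-30]
    - [0,0,-25]
  roll: [0,0,0,0,0,0,0,0]

```text
clock: 9.07
tcp_pos: [0.573, 0.2232, 0.1164]
ee_rot: [-3.133, -0.229, -0.003]
ft_force: [0.7, 0.1, 0.1]
gripper_width: 0.0621
```

```bash
python3 - <<'E'
from h import *
from cell import read_state
s=read_state(); p=s['tcp_pos'];y=yaw_of(s['ee_rot']);print(p,y,s['gripper_width'],s['ft_force'])
plan(p,y,[.4585,-.165,.115],-81.6,16,78)
E
```

```text
[0.57298852 0.22322208 0.11636105] -81.62765855865084 0.062083393567898354 [0.73683882 0.09911152 0.10190868]
jaw [78, 78, 78, 78, 78, 78, 78, 78] D [[-11, 23, 0], [-11, 23, 0], [-11, 23, 0], [-11, 23, 0], [-10, 23, 0], [-11, 23, 0], [-10, 23, 0], [-11, 23, 0]] R [np.float64(-0.0), np.float64(-0.0), np.float64(-0.0), np.float64(-0.0), np.float64(-0.0), np.float64(-0.0), np.float64(-0.0), np.float64(-0.0)]
jaw [78, 78, 78, 78, 78, 78, 78, 78] D [[-10, 23, 0], [-11, 23, 0], [-10, 23, 0], [-11, 23, 0], [-10, 23, 0], [-11, 23, 0], [-10, 23, 1], [-11, 22, 0]] R [np.float64(-0.0), np.float64(-0.0), np.float64(-0.0), np.float64(-0.0), np.float64(-0.0), np.float64(-0.0), np.float64(-0.0), np.float64(-0.0)]
end [ 458.2 -164.6  115.4] -81.63
```

Call:
move_arm:
  jaw: [78,78,78,78,78,78,78,78]
  delta_pos:
    - [-11,23,0]
    - [-11,23,0]
    - [-11,23,0]
    - [-11,23,0]
    - [-10,23,0]
    - [-11,23,0]
    - [-10,23,0]
    - [-11,23,0]
  roll: [0,0,0,0,0,0,0,0]

```text
clock: 9.73
tcp_pos: [0.5143, 0.0277, 0.1148]
ee_rot: [-3.132, -0.23, -0.003]
ft_force: [0.1, -0.5, 0.6]
gripper_width: 0.0779
```

Call:
move_arm:
  jaw: [78,78,78,78,78,78,78,78]
  delta_pos:
    - [-10,23,0]
    - [-11,23,0]
    - [-10,23,0]
    - [-11,23,0]
    - [-10,23,0]
    - [-11,23,0]
    - [-10,23,1]
    - [-11,22,0]
  roll: [0,0,0,0,0,0,0,0]

```text
clock: 10.4
tcp_pos: [0.4578, -0.1659, 0.1137]
ee_rot: [-3.133, -0.229, -0.003]
ft_force: [0.6, -1.1, -0.1]
gripper_width: 0.0782
```

```bash
python3 st.py d
```

```text
10.4 [ 0.4578 -0.1659  0.1137] -81.62 [-0.4   0.39  0.83  2.12 -0.4   0.79 -0.75] 0.0782 [ 0.6 -1.1 -0.1]
```

View pics/side_dc.png

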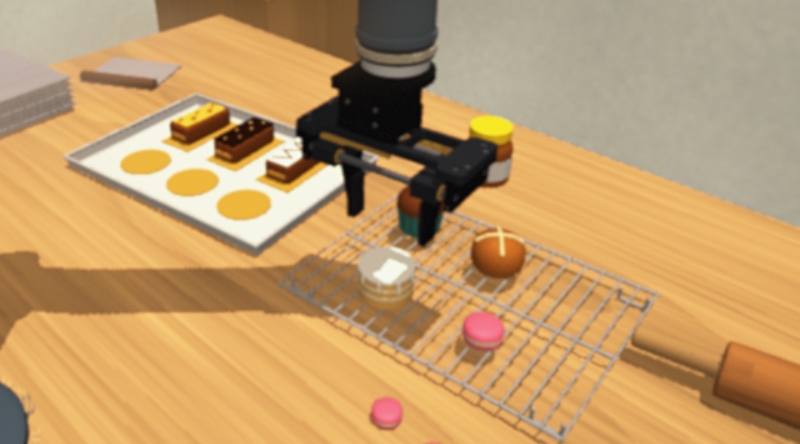

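View pics/top_dc.png

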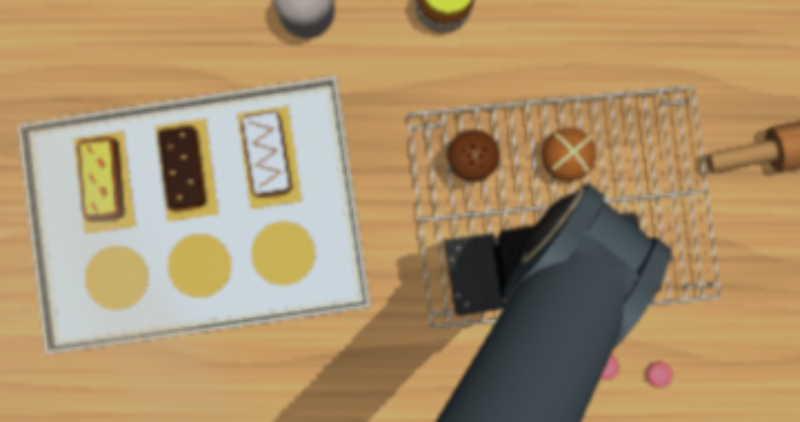

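```bash
python3 - <<'E'
from h import *
from scipy import ndimage
for n in("top_d","side_d"):
    f=load(n+".npz"); W=cloud(f)
    m=(W[...,2]>.03)&(W[...,2]<.06)&(W[...,0]>.5)&(W[...,0]<.66)&(W[...,1]>.08)&(W[...,1]<.4)
    l,k=ndimage.label(m)
    for i in range(1,k+1):
        q=W[l==i]
        if len(q)<60: continue
        r=cv2.minAreaRect((q[:,:2]*1000).astype(np.float32)); print(n,np.round(r[0],1),np.round(r[1]),round(r[2],1),np.median(q[:,2]).round(4))
E
```

```text
top_d [589.3 125.3] [96. 46.] 10.0 0.0404
top_d [573.3 223.9] [97. 44.] 7.7 0.0406
top_d [560.1 320.5] [97. 48.] 5.9 0.0397
side_d [556.2 318.3] [95. 44.] 5.9 0.0384
side_d [569.2 223.8] [97. 48.] 9.2 0.0392
side_d [578.6 121. ] [81. 44.] 10.6 0.0389
```

The chocolate slice is centred within 2 mm of its card, lengthwise at about 8.4°. In the side crop the fingers straddle the cake (387,278). Descending on the cake.

Call:
move_arm:
  jaw: [78,78,78,78,78,78,78,78]
  delta_pos:
    - [1,-1,10]
    - [0,0,18]
    - [0,0,18]
    - [0,0,16]
    - [0,0,12]
    - [0,0,8]
    - [0,0,4]
    - [0,0,0]
  roll: [0,0,0,0,0,0,0,0]

```text
clock: 11.17
tcp_pos: [0.4586, -0.1628, 0.0259]
ee_rot: [-3.133, -0.231, 0.002]
ft_force: [-0.1, 0.9, -0.6]
gripper_width: 0.0778
```

Call:
move_arm:
  jaw: [55,55,55,55,55,55,55,55]
  delta_pos:
    - [0,0,0]
    - [0,0,0]
    - [0,0,0]
    - [0,0,0]
    - [0,0,0]
    - [0,0,0]
    - [0,0,0]
    - [0,0,0]
  roll: [0,0,0,0,0,0,0,0]

```text
clock: 11.83
tcp_pos: [0.4593, -0.1635, 0.0271]
ee_rot: [3.133, 0.23, 0.002]
ft_force: [-1.1, -0.2, 6.8]
gripper_width: 0.061
```

Call:
move_arm:
  jaw: [55,55,55,55,55,55,55,55]
  delta_pos:
    - [0,0,-4]
    - [0,0,-8]
    - [0,0,-10]
    - [0,0,-14]
    - [0,0,-14]
    - [0,0,-12]
    - [0,0,-8]
    - [0,0,-5]
  roll: [0,0,0,0,0,0,0,0]

```text
clock: 12.5
tcp_pos: [0.4592, -0.1633, 0.1028]
ee_rot: [3.133, 0.231, 0.003]
ft_force: [-0.4, -0.2, -0.3]
gripper_width: 0.0612
```

```bash
python3 st.py e; python3 - <<'E'
from h import *
from cell import read_state
s=read_state(); p=s['tcp_pos'];y=yaw_of(s['ee_rot'])
p,y=plan(p,y,[.443,.3035,.1],-81.6,16,55)
E
```

```text
12.5 [ 0.4592 -0.1633  0.1028] -81.58 [-0.39  0.41  0.81  2.12 -0.42  0.77 -0.73] 0.0612 [-0.4 -0.2 -0.3]
jaw [55, 55, 55, 55, 55, 55, 55, 55] D [[3, -29, 0], [3, -29, 0], [3, -29, 0], [3, -29, 0], [3, -29, 0], [3, -29, 0], [3, -29, 0], [3, -29, 0]] R [np.float64(0.0), np.float64(0.0), np.float64(0.0), np.float64(0.0), np.float64(0.0), np.float64(0.0), np.float64(0.0), np.float64(0.0)]
jaw [55, 55, 55, 55, 55, 55, 55, 55] D [[4, -29, 0], [3, -29, 0], [4, -29, 0], [3, -29, 0], [4, -29, 1], [3, -29, 0], [4, -29, 1], [3, -29, 0]] R [np.float64(0.0), np.float64(0.0), np.float64(0.0), np.float64(0.0), np.float64(0.0), np.float64(0.0), np.float64(0.0), np.float64(0.001)]
end [442.6 303.4 100.3] -81.63
```

View pics/side_ec.png

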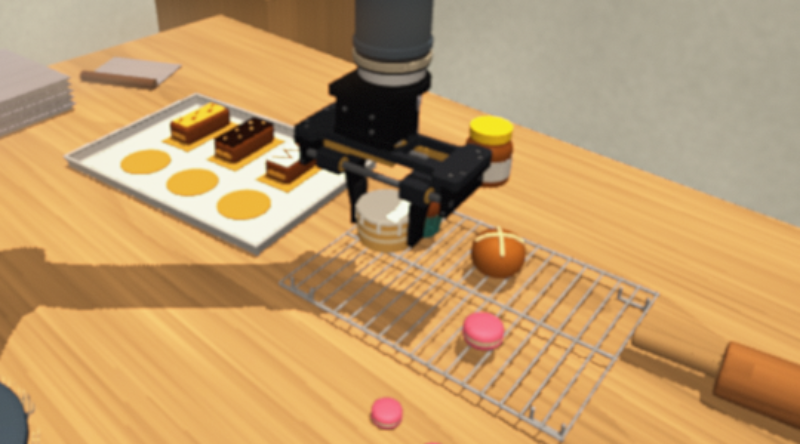

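The cake is lifted upright. Carrying it to the left round card.

Call:
move_arm:
  jaw: [55,55,55,55,55,55,55,55]
  delta_pos:
    - [3,-29,0]
    - [3,-29,0]
    - [3,-29,0]
    - [3,-29,0]
    - [3,-29,0]
    - [3,-29,0]
    - [3,-29,0]
    - [3,-29,0]
  roll: [0,0,0,0,0,0,0,0]

```text
clock: 13.27
tcp_pos: [0.4477, 0.0711, 0.101]
ee_rot: [3.133, 0.23, -0.002]
ft_force: [0.2, -0.1, -1.7]
gripper_width: 0.0612
```

Call:
move_arm:
  jaw: [55,55,55,55,55,55,55,55]
  delta_pos:
    - [4,-29,0]
    - [3,-29,0]
    - [4,-29,0]
    - [3,-29,0]
    - [4,-29,1]
    - [3,-29,0]
    - [4,-29,1]
    - [3,-29,0]
  roll: [0,0,0,0,0,0,0,0]

```text
clock: 13.93
tcp_pos: [0.4415, 0.3046, 0.0987]
ee_rot: [3.132, 0.231, -0.002]
ft_force: [-0.7, 0.0, -0.9]
gripper_width: 0.061
```

Call:
move_arm:
  jaw: [55,55,55,55,55,55,55,55]
  delta_pos:
    - [0,0,0]
    - [0,0,10]
    - [0,0,15]
    - [0,0,15]
    - [0,0,15]
    - [0,0,10]
    - [0,0,5]
    - [0,0,0]
  roll: [0,0,0,0,0,0,0,0]

```text
clock: 14.6
tcp_pos: [0.4417, 0.3019, 0.0282]
ee_rot: [3.131, 0.228, -0.004]
ft_force: [0.4, -0.1, -0.2]
gripper_width: 0.0611
```

Call:
move_arm:
  jaw: [55,55,55,55,55,55,55,55]
  delta_pos:
    - [1,-1,4]
    - [0,0,4]
    - [0,0,3]
    - [0,0,2]
    - [0,0,1]
    - [0,0,1]
    - [0,0,0]
    - [0,0,0]
  roll: [0,0,0,0,0,0,0,0]

```text
clock: 15.27
tcp_pos: [0.4432, 0.3046, 0.0146]
ee_rot: [-3.133, -0.23, -0.0]
ft_force: [-0.3, -0.8, -1.4]
gripper_width: 0.0612
```

Lowering the last millimetre, then releasing and retreating.

Call:
move_arm:
  jaw: [55,55,55,55,55,78,78,78]
  delta_pos:
    - [0,0,1]
    - [0,0,0]
    - [0,0,1]
    - [0,0,0]
    - [0,0,0]
    - [0,0,0]
    - [0,0,0]
    - [0,0,0]
  roll: [0,0,0,0,0,0,0,0]

```text
clock: 15.93
tcp_pos: [0.4433, 0.3046, 0.0125]
ee_rot: [-3.133, -0.23, -0.0]
ft_force: [0.5, 0.6, -0.4]
gripper_width: 0.0731
```

Call:
move_arm:
  jaw: [78,78,78,78,78,78,78,78]
  delta_pos:
    - [0,0,0]
    - [0,0,0]
    - [0,0,-10]
    - [0,0,-20]
    - [0,0,-25]
    - [0,0,-25]
    - [0,0,-15]
    - [0,0,-8]
  roll: [0,0,0,0,0,0,0,0]

```text
clock: 16.6
tcp_pos: [0.4444, 0.305, 0.1182]
ee_rot: [-3.131, -0.23, -0.005]
ft_force: [0.3, 0.7, -0.2]
gripper_width: 0.078
```

```bash
python3 - <<'E'
from h import *
from cell import read_state
s=read_state(); p=s['tcp_pos'];y=yaw_of(s['ee_rot']);print(p,y,s['gripper_width'],s['ft_force'])
plan(p,y,[.584,-.226,.115],-81.6,16,78)
E
```

```text
[0.44435108 0.30498603 0.11820944] -81.60793620047448 0.07801139251040838 [ 0.3171527   0.69640697 -0.17194528]
jaw [78, 78, 78, 78, 78, 78, 78, 78] D [[4, 34, 0], [4, 34, 0], [4, 34, 0], [4, 34, 0], [4, 34, 0], [4, 34, 0], [4, 34, 0], [4, 34, 0]] R [np.float64(-0.0), np.float64(-0.0), np.float64(-0.0), np.float64(-0.0), np.float64(-0.0), np.float64(-0.0), np.float64(-0.0), np.float64(-0.0)]
jaw [78, 78, 78, 78, 78, 78, 78, 78] D [[4, 34, 0], [4, 34, 0], [3, 34, 1], [4, 34, 0], [3, 34, 1], [4, 35, 0], [3, 34, 1], [4, 35, 0]] R [np.float64(-0.0), np.float64(-0.0), np.float64(-0.0), np.float64(-0.0), np.float64(-0.0), np.float64(-0.0), np.float64(-0.0), np.float64(-0.0)]
end [ 584.4 -226.3  115.2] -81.61
```

Call:
move_arm:
  jaw: [78,78,78,78,78,78,78,78]
  delta_pos:
    - [4,34,0]
    - [4,34,0]
    - [4,34,0]
    - [4,34,0]
    - [4,34,0]
    - [4,34,0]
    - [4,34,0]
    - [4,34,0]
  roll: [0,0,0,0,0,0,0,0]

```text
clock: 17.27
tcp_pos: [0.5144, 0.0385, 0.1155]
ee_rot: [-3.133, -0.231, 0.001]
ft_force: [0.9, 0.8, -0.7]
gripper_width: 0.0779
```

Call:
move_arm:
  jaw: [80,80,80,80,80,80,80,80]
  delta_pos:
    - [4,34,0]
    - [4,34,0]
    - [3,34,1]
    - [4,34,0]
    - [3,34,1]
    - [4,35,0]
    - [3,34,1]
    - [4,35,0]
  roll: [0,0,0,0,0,0,0,0]

```text
clock: 17.93
tcp_pos: [0.583, -0.228, 0.112]
ee_rot: [-3.132, -0.23, 0.002]
ft_force: [-0.0, -0.3, -0.8]
gripper_width: 0.0799
```

```bash
python3 st.py f; python3 - <<'E'
from h import *
from scipy import ndimage
for n in("top_f","side_f"):
    f=load(n+".npz"); W=cloud(f)
    m=(W[...,2]>.03)&(W[...,2]<.085)&(W[...,0]>.4)&(W[...,0]<.66)&(W[...,1]>-.32)&(W[...,1]<.4)
    l,k=ndimage.label(m)
    for i in range(1,k+1):
        q=W[l==i]
        if len(q)<60: continue
        r=cv2.minAreaRect((q[:,:2]*1000).astype(np.float32)); print(n,np.round(r[0],1),np.round(r[1]),round(r[2],1),np.median(q[:,2]).round(4))
E
```

```text
17.9333 [ 0.583 -0.228  0.112] -81.59 [-0.21  0.6   0.75  1.79 -0.49  0.95 -0.68] 0.0799 [-0.  -0.3 -0.8]
top_f [589.1 125.2] [96. 46.] 9.8 0.0403
top_f [573.2 223.9] [97. 44.] 8.5 0.0409
top_f [ 582.6 -112.2] [59. 58.] 89.5 0.0731
top_f [560. 320.] [97. 47.] 6.8 0.0397
top_f [443.  304.1] [64. 62.] 89.7 0.0474
side_f [556.6 318.1] [95. 45.] 4.6 0.0381
side_f [569.1 223. ] [94. 46.] 8.7 0.0392
side_f [440.1 303. ] [63. 61.] 32.9 0.0456
side_f [586.  122.3] [95. 47.] 10.0 0.0391
side_f [ 578.9 -114.3] [55. 56.] 76.8 0.064
side_f [ 581.8 -225.4] [61. 55.] 82.6 0.0528
side_f [ 472.  -285.4] [40. 40.] 7.1 0.0409
```

View pics/side_fc.png

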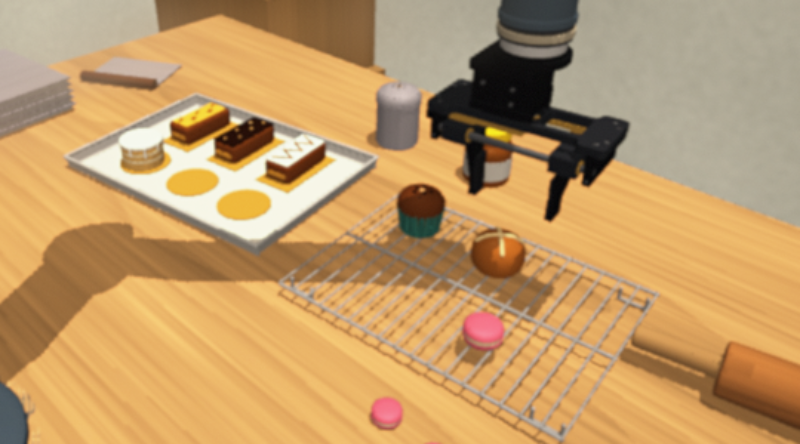

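The cake is on its card, within about 2 mm. Descending on the roll (498,253 in the crop), which the fingers straddle.

Call:
move_arm:
  jaw: [80,80,80,80,80,80,80,80]
  delta_pos:
    - [1,-1,10]
    - [0,0,18]
    - [0,0,18]
    - [0,0,17]
    - [0,0,12]
    - [0,0,8]
    - [0,0,4]
    - [0,0,0]
  roll: [0,0,0,0,0,0,0,0]

```text
clock: 18.7
tcp_pos: [0.5839, -0.2247, 0.0247]
ee_rot: [-3.132, -0.232, 0.002]
ft_force: [0.9, -0.2, -0.4]
gripper_width: 0.0802
```

Call:
move_arm:
  jaw: [52,52,52,52,52,52,52,52]
  delta_pos:
    - [0,0,0]
    - [0,0,0]
    - [0,0,0]
    - [0,0,0]
    - [0,0,0]
    - [0,0,0]
    - [0,0,0]
    - [0,0,0]
  roll: [0,0,0,0,0,0,0,0]

```text
clock: 19.37
tcp_pos: [0.5847, -0.2258, 0.0263]
ee_rot: [3.133, 0.23, 0.002]
ft_force: [-1.2, 0.6, 5.3]
gripper_width: 0.0612
```

Call:
move_arm:
  jaw: [52,52,52,52,52,52,52,52]
  delta_pos:
    - [0,0,-4]
    - [0,0,-8]
    - [0,0,-12]
    - [0,0,-18]
    - [0,0,-18]
    - [0,0,-16]
    - [0,0,-10]
    - [0,0,-5]
  roll: [0,0,0,0,0,0,0,0]

```text
clock: 20.03
tcp_pos: [0.5849, -0.226, 0.1187]
ee_rot: [3.132, 0.23, 0.004]
ft_force: [0.7, -0.2, -1.0]
gripper_width: 0.0613
```

```bash
python3 st.py g; python3 - <<'E'
from h import *
from cell import read_state
s=read_state(); p=s['tcp_pos'];y=yaw_of(s['ee_rot'])
p,y=plan(p,y,[.473,.106,.115],-81.6,16,52)
E
```

```text
20.0333 [ 0.5849 -0.226   0.1187] -81.59 [-0.22  0.59  0.75  1.79 -0.49  0.95 -0.69] 0.0613 [ 0.7 -0.2 -1. ]
jaw [52, 52, 52, 52, 52, 52, 52, 52] D [[-4, -22, 0], [-4, -21, 0], [-4, -22, 0], [-4, -21, 0], [-4, -22, 0], [-4, -21, 0], [-4, -22, 0], [-4, -21, 0]] R [np.float64(0.0), np.float64(0.0), np.float64(0.0), np.float64(0.0), np.float64(0.0), np.float64(0.0), np.float64(0.0), np.float64(0.0)]
jaw [52, 52, 52, 52, 52, 52, 52, 52] D [[-4, -22, 0], [-4, -21, 0], [-4, -22, 0], [-4, -21, 0], [-3, -22, 1], [-4, -21, 0], [-3, -22, 1], [-4, -21, 0]] R [np.float64(0.0), np.float64(0.0), np.float64(0.0), np.float64(0.0), np.float64(0.0), np.float64(0.0), np.float64(0.0), np.float64(0.0)]
end [472.9 105.6 115.4] -81.58
```

View pics/side_gc.png

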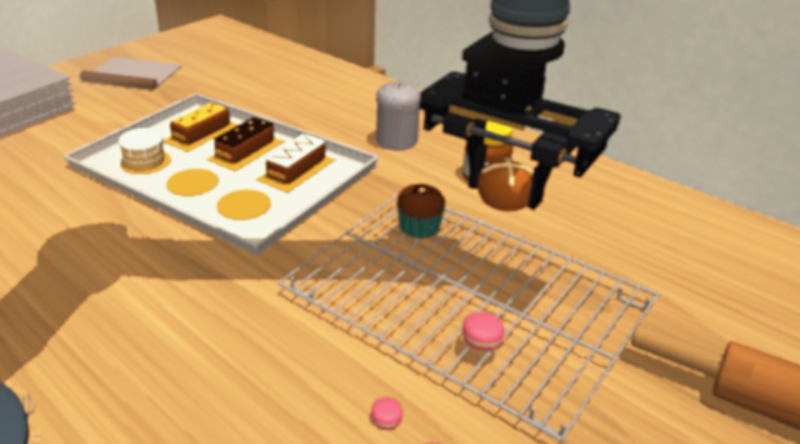

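The roll is held upright (507,185 in the crop). Carrying it to the right round card.

Call:
move_arm:
  jaw: [52,52,52,52,52,52,52,52]
  delta_pos:
    - [-4,-22,0]
    - [-4,-21,0]
    - [-4,-22,0]
    - [-4,-21,0]
    - [-4,-22,0]
    - [-4,-21,0]
    - [-4,-22,0]
    - [-4,-21,0]
  roll: [0,0,0,0,0,0,0,0]

```text
clock: 20.8
tcp_pos: [0.5261, -0.0588, 0.1155]
ee_rot: [-3.133, -0.231, 0.003]
ft_force: [-0.2, 0.6, -0.3]
gripper_width: 0.0613
```

Call:
move_arm:
  jaw: [52,52,52,52,52,52,52,52]
  delta_pos:
    - [-4,-22,0]
    - [-4,-21,0]
    - [-4,-22,0]
    - [-4,-21,0]
    - [-3,-22,1]
    - [-4,-21,0]
    - [-3,-22,1]
    - [-4,-21,0]
  roll: [0,0,0,0,0,0,0,0]

```text
clock: 21.47
tcp_pos: [0.4714, 0.1067, 0.1137]
ee_rot: [3.133, 0.231, -0.003]
ft_force: [0.3, -0.0, -1.0]
gripper_width: 0.061
```

Call:
move_arm:
  jaw: [52,52,52,52,52,52,52,52]
  delta_pos:
    - [0,0,0]
    - [0,0,10]
    - [0,0,18]
    - [0,0,20]
    - [0,0,18]
    - [0,0,12]
    - [0,0,6]
    - [0,0,0]
  roll: [0,0,0,0,0,0,0,0]

```text
clock: 22.13
tcp_pos: [0.4718, 0.1044, 0.0291]
ee_rot: [3.132, 0.228, -0.004]
ft_force: [-0.7, 0.0, -0.7]
gripper_width: 0.0614
```

Contact is expected at about z = 0.012.

Call:
move_arm:
  jaw: [52,52,52,52,52,52,52,52]
  delta_pos:
    - [1,-1,4]
    - [0,0,4]
    - [0,0,3]
    - [0,0,2]
    - [0,0,1]
    - [0,0,1]
    - [0,0,0]
    - [0,0,0]
  roll: [0,0,0,0,0,0,0,0]

```text
clock: 22.8
tcp_pos: [0.4735, 0.1069, 0.0156]
ee_rot: [-3.133, -0.231, -0.0]
ft_force: [0.1, -0.4, -0.6]
gripper_width: 0.061
```

Call:
move_arm:
  jaw: [52,52,52,52,52,52,52,52]
  delta_pos:
    - [0,0,1]
    - [0,0,0]
    - [0,0,1]
    - [0,0,0]
    - [0,0,0]
    - [0,0,0]
    - [0,0,0]
    - [0,0,0]
  roll: [0,0,0,0,0,0,0,0]

```text
clock: 23.47
tcp_pos: [0.4734, 0.1068, 0.0135]
ee_rot: [-3.133, -0.23, -0.0]
ft_force: [0.2, -0.1, -0.8]
gripper_width: 0.0613
```

Call:
move_arm:
  jaw: [52,52,52,52,52,80,80,80]
  delta_pos:
    - [0,0,1]
    - [0,0,0]
    - [0,0,0]
    - [0,0,0]
    - [0,0,0]
    - [0,0,0]
    - [0,0,0]
    - [0,0,0]
  roll: [0,0,0,0,0,0,0,0]

```text
clock: 24.13
tcp_pos: [0.4735, 0.1068, 0.0126]
ee_rot: [-3.133, -0.23, -0.0]
ft_force: [-0.1, 0.3, -0.2]
gripper_width: 0.0735
```

Call:
move_arm:
  jaw: [80,80,80,80,80,80,80,80]
  delta_pos:
    - [0,0,0]
    - [0,0,0]
    - [0,0,-10]
    - [0,0,-20]
    - [0,0,-25]
    - [0,0,-30]
    - [0,0,-25]
    - [0,0,-15]
  roll: [0,0,0,0,0,0,0,0]

```text
clock: 24.8
tcp_pos: [0.4746, 0.1066, 0.1405]
ee_rot: [-3.132, -0.229, -0.005]
ft_force: [-0.1, 0.1, 0.6]
gripper_width: 0.0798
```

```bash
python3 - <<'E'
from h import *
from cell import read_state
s=read_state(); p=s['tcp_pos'];y=yaw_of(s['ee_rot']);print(p,y,s['gripper_width'],s['ft_force'])
plan(p,y,[.582,-.113,.13],-81.6,8,78)
E
```

```text
[0.47463091 0.10659852 0.14054434] -81.63464207497437 0.07982492386346102 [-0.08448344  0.13676069  0.59051274]
jaw [78, 78, 78, 78, 78, 78, 78, 78] D [[9, 29, 1], [9, 29, 1], [9, 29, 1], [9, 29, 2], [10, 29, 1], [9, 29, 2], [10, 29, 1], [9, 30, 2]] R [np.float64(-0.0), np.float64(-0.0), np.float64(-0.0), np.float64(-0.0), np.float64(-0.0), np.float64(-0.0), np.float64(-0.0), np.float64(-0.001)]
end [ 581.7 -113.2  129.5] -81.58
```

Call:
move_arm:
  jaw: [80,80,80,80,80,80,80,80]
  delta_pos:
    - [9,29,1]
    - [9,29,1]
    - [9,29,1]
    - [9,29,2]
    - [10,29,1]
    - [9,29,2]
    - [10,29,1]
    - [9,30,2]
  roll: [0,0,0,0,0,0,0,0]

```text
clock: 25.47
tcp_pos: [0.5813, -0.1141, 0.1272]
ee_rot: [-3.133, -0.231, -0.001]
ft_force: [0.3, 0.3, -0.9]
gripper_width: 0.0802
```

```bash
python3 st.py i; python3 - <<'E'
from h import *
from scipy import ndimage
for n in("top_i","side_i"):
    f=load(n+".npz"); W=cloud(f)
    m=(W[...,2]>.03)&(W[...,2]<.085)&(W[...,0]>.4)&(W[...,0]<.66)&(W[...,1]>-.32)&(W[...,1]<.4)
    l,k=ndimage.label(m)
    for i in range(1,k+1):
        q=W[l==i]
        if len(q)<60: continue
        r=cv2.minAreaRect((q[:,:2]*1000).astype(np.float32)); print(n,np.round(r[0],1),np.round(r[1]),round(r[2],1),np.median(q[:,2]).round(4))
E
```

```text
25.4667 [ 0.5813 -0.1141  0.1272] -81.58 [-0.45  0.54  0.79  1.87 -0.47  0.93 -0.86] 0.0802 [ 0.3  0.3 -0.9]
top_i [589.4 125.3] [97. 46.] 9.8 0.0402
top_i [573.4 223.5] [96. 45.] 8.8 0.0408
top_i [560.3 320.4] [97. 48.] 5.9 0.0399
top_i [475.7 107.8] [59. 59.] 0.5 0.045
top_i [ 473.  -282.8] [38. 40.] 0.2 0.042
top_i [442.9 304. ] [63. 61.] 89.8 0.0474
side_i [557.1 316.9] [95. 45.] 3.6 0.0383
side_i [569.8 223.5] [97. 49.] 7.1 0.0392
side_i [440.4 303.1] [64. 62.] 31.5 0.0455
side_i [585.3 123.3] [94. 46.] 9.2 0.0391
side_i [470.9 103.1] [53. 60.] 58.2 0.0422
side_i [ 578.3 -114.9] [56. 55.] 0.4 0.0642
side_i [ 471.3 -285.8] [38. 40.] 20.1 0.041
```

View pics/side_ic.png

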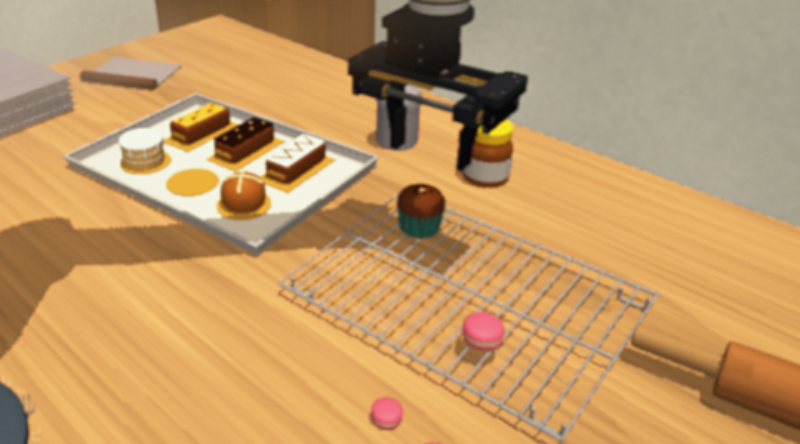

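The roll stands on the right card (243,192 in the crop), about 2 mm off centre. Descending on the muffin (421,210).

Call:
move_arm:
  jaw: [80,80,80,80,80,80,80,80]
  delta_pos:
    - [0,-1,10]
    - [0,0,18]
    - [0,0,18]
    - [0,0,17]
    - [0,0,12]
    - [0,0,8]
    - [0,0,4]
    - [0,0,0]
  roll: [0,0,0,0,0,0,0,0]

```text
clock: 26.23
tcp_pos: [0.5801, -0.1112, 0.0389]
ee_rot: [-3.133, -0.231, 0.002]
ft_force: [-0.8, -0.7, -0.2]
gripper_width: 0.0799
```

Call:
move_arm:
  jaw: [50,50,50,50,50,50,50,50]
  delta_pos:
    - [0,0,0]
    - [0,0,0]
    - [0,0,0]
    - [0,0,0]
    - [0,0,0]
    - [0,0,0]
    - [0,0,0]
    - [0,0,0]
  roll: [0,0,0,0,0,0,0,0]

```text
clock: 26.9
tcp_pos: [0.581, -0.1122, 0.0401]
ee_rot: [3.133, 0.23, 0.002]
ft_force: [-0.4, 0.6, 6.5]
gripper_width: 0.0587
```

Call:
move_arm:
  jaw: [50,50,50,50,50,50,50,50]
  delta_pos:
    - [0,0,-4]
    - [0,0,-8]
    - [0,0,-12]
    - [0,0,-18]
    - [0,0,-18]
    - [0,0,-16]
    - [0,0,-10]
    - [0,0,-5]
  roll: [0,0,0,0,0,0,0,0]

```text
clock: 27.57
tcp_pos: [0.5813, -0.1121, 0.1325]
ee_rot: [3.133, 0.23, 0.004]
ft_force: [-0.0, 0.0, -0.4]
gripper_width: 0.0587
```

```bash
python3 st.py j; python3 - <<'E'
from h import *
from cell import read_state
s=read_state(); p=s['tcp_pos'];y=yaw_of(s['ee_rot'])
p,y=plan(p,y,[.458,.205,.13],-81.6,16,50)
E
```

```text
27.5667 [ 0.5813 -0.1121  0.1325] -81.59 [-0.46  0.53  0.8   1.86 -0.47  0.94 -0.87] 0.0587 [-0.   0.  -0.4]
jaw [50, 50, 50, 50, 50, 50, 50, 50] D [[-5, -21, 0], [-5, -21, 0], [-5, -21, 0], [-5, -21, 0], [-5, -21, 0], [-5, -21, 0], [-5, -21, 0], [-4, -20, 0]] R [np.float64(0.0), np.float64(0.0), np.float64(0.0), np.float64(0.0), np.float64(0.0), np.float64(0.0), np.float64(0.0), np.float64(0.0)]
jaw [50, 50, 50, 50, 50, 50, 50, 50] D [[-5, -21, 0], [-4, -20, 0], [-5, -21, 0], [-4, -20, 0], [-5, -21, 0], [-4, -20, 0], [-5, -21, 1], [-4, -20, 0]] R [np.float64(0.0), np.float64(0.0), np.float64(0.0), np.float64(0.0), np.float64(0.0), np.float64(0.0), np.float64(0.0), np.float64(0.0)]
end [458.2 204.7 130.4] -81.57
```

View pics/side_jc.png

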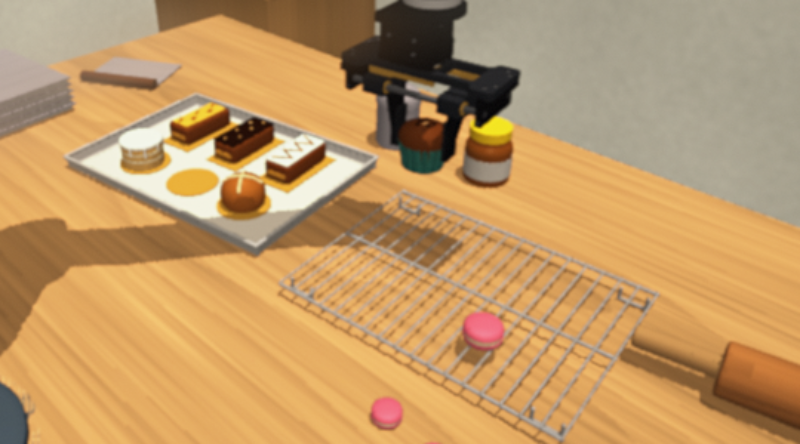

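The muffin is held upright (424,145 in the crop). Carrying it to the middle round card.

Call:
move_arm:
  jaw: [50,50,50,50,50,50,50,50]
  delta_pos:
    - [-5,-21,0]
    - [-5,-21,0]
    - [-5,-21,0]
    - [-5,-21,0]
    - [-5,-21,0]
    - [-5,-21,0]
    - [-5,-21,0]
    - [-4,-20,0]
  roll: [0,0,0,0,0,0,0,0]

```text
clock: 28.33
tcp_pos: [0.516, 0.0487, 0.1295]
ee_rot: [3.133, 0.231, -0.004]
ft_force: [-0.5, 0.5, -1.0]
gripper_width: 0.0584
```

Call:
move_arm:
  jaw: [50,50,50,50,50,50,50,50]
  delta_pos:
    - [-5,-21,0]
    - [-4,-20,0]
    - [-5,-21,0]
    - [-4,-20,0]
    - [-5,-21,0]
    - [-4,-20,0]
    - [-5,-21,1]
    - [-4,-20,0]
  roll: [0,0,0,0,0,0,0,0]

```text
clock: 29.0
tcp_pos: [0.4564, 0.2054, 0.1285]
ee_rot: [3.132, 0.231, -0.003]
ft_force: [0.2, 0.3, -1.4]
gripper_width: 0.0583
```

Call:
move_arm:
  jaw: [50,50,50,50,50,50,50,50]
  delta_pos:
    - [0,0,0]
    - [0,0,10]
    - [0,0,18]
    - [0,0,20]
    - [0,0,18]
    - [0,0,12]
    - [0,0,6]
    - [0,0,0]
  roll: [0,0,0,0,0,0,0,0]

```text
clock: 29.67
tcp_pos: [0.4573, 0.2032, 0.0441]
ee_rot: [3.131, 0.228, -0.004]
ft_force: [-0.5, 0.1, -1.1]
gripper_width: 0.0587
```

Call:
move_arm:
  jaw: [50,50,50,50,50,50,50,50]
  delta_pos:
    - [0,-1,4]
    - [0,0,4]
    - [0,0,3]
    - [0,0,2]
    - [0,0,1]
    - [0,0,1]
    - [0,0,0]
    - [0,0,0]
  roll: [0,0,0,0,0,0,0,0]

```text
clock: 30.33
tcp_pos: [0.4579, 0.2057, 0.0306]
ee_rot: [-3.133, -0.23, -0.0]
ft_force: [0.9, 0.9, -0.7]
gripper_width: 0.0587
```

Call:
move_arm:
  jaw: [50,50,50,50,50,50,50,50]
  delta_pos:
    - [0,0,1]
    - [0,0,0]
    - [0,0,1]
    - [0,0,0]
    - [0,0,1]
    - [0,0,0]
    - [0,0,0]
    - [0,0,0]
  roll: [0,0,0,0,0,0,0,0]

```text
clock: 31.0
tcp_pos: [0.4578, 0.2056, 0.0275]
ee_rot: [-3.133, -0.23, 0.0]
ft_force: [-0.0, 0.3, -0.6]
gripper_width: 0.0587
```

Call:
move_arm:
  jaw: [50,50,50,50,50,76,76,76]
  delta_pos:
    - [0,0,1]
    - [0,0,0]
    - [0,0,0]
    - [0,0,0]
    - [0,0,0]
    - [0,0,0]
    - [0,0,0]
    - [0,0,0]
  roll: [0,0,0,0,0,0,0,0]

```text
clock: 31.67
tcp_pos: [0.458, 0.2057, 0.0267]
ee_rot: [-3.133, -0.23, -0.001]
ft_force: [-0.1, 0.1, -0.4]
gripper_width: 0.0707
```

Call:
move_arm:
  jaw: [76,76,76,76,76,76,76,76]
  delta_pos:
    - [0,0,0]
    - [0,0,0]
    - [0,0,-10]
    - [0,0,-20]
    - [0,0,-25]
    - [0,0,-25]
    - [0,0,-20]
    - [0,0,-10]
  roll: [0,0,0,0,0,0,0,0]

```text
clock: 32.33
tcp_pos: [0.4592, 0.2059, 0.1394]
ee_rot: [-3.131, -0.23, -0.006]
ft_force: [0.7, -0.2, 0.3]
gripper_width: 0.0758
```

```bash
python3 - <<'E'
from h import *
from cell import read_state
s=read_state(); p=s['tcp_pos'];y=yaw_of(s['ee_rot']);print(p,y,s['gripper_width'],s['ft_force'])
plan(p,y,[.472,-.284,.12],-81.6,16,60)
E
```

```text
[0.45916228 0.20586252 0.13939932] -81.61414727205505 0.07583621512348246 [ 0.74533436 -0.22721449  0.34428987]
jaw [60, 60, 60, 60, 60, 60, 60, 60] D [[-4, 30, 1], [-4, 30, 1], [-4, 30, 1], [-4, 30, 1], [-4, 31, 1], [-4, 30, 1], [-3, 31, 1], [-4, 30, 1]] R [np.float64(-0.0), np.float64(-0.0), np.float64(-0.0), np.float64(-0.0), np.float64(-0.0), np.float64(-0.0), np.float64(-0.0), np.float64(-0.0)]
jaw [60, 60, 60, 60, 60, 60, 60, 60] D [[-3, 31, 1], [-4, 30, 1], [-3, 31, 2], [-4, 30, 1], [-3, 31, 2], [-4, 30, 1], [-3, 31, 2], [-4, 30, 1]] R [np.float64(-0.0), np.float64(-0.0), np.float64(-0.0), np.float64(-0.0), np.float64(-0.0), np.float64(-0.0), np.float64(-0.0), np.float64(-0.0)]
end [ 471.7 -283.5  120.4] -81.61
```

Call:
move_arm:
  jaw: [60,60,60,60,60,60,60,60]
  delta_pos:
    - [-4,30,1]
    - [-4,30,1]
    - [-4,30,1]
    - [-4,30,1]
    - [-4,31,1]
    - [-4,30,1]
    - [-3,31,1]
    - [-4,30,1]
  roll: [0,0,0,0,0,0,0,0]

```text
clock: 33.0
tcp_pos: [0.4622, -0.0398, 0.1286]
ee_rot: [-3.133, -0.23, 0.0]
ft_force: [1.0, 0.8, 0.4]
gripper_width: 0.0602
```

Call:
move_arm:
  jaw: [60,60,60,60,60,60,60,60]
  delta_pos:
    - [-3,31,1]
    - [-4,30,1]
    - [-3,31,2]
    - [-4,30,1]
    - [-3,31,2]
    - [-4,30,1]
    - [-3,31,2]
    - [-4,30,1]
  roll: [0,0,0,0,0,0,0,0]

```text
clock: 33.67
tcp_pos: [0.4702, -0.2851, 0.1172]
ee_rot: [-3.133, -0.23, 0.001]
ft_force: [-0.4, 0.2, -0.7]
gripper_width: 0.0597
```

```bash
cat > meas.py <<'E'
from h import *
import sys
from scipy import ndimage
for n in("top_","side_"):
    f=load(n+sys.argv[1]+".npz"); W=cloud(f)
    m=(W[...,2]>.03)&(W[...,2]<.085)&(W[...,0]>.4)&(W[...,0]<.66)&(W[...,1]>-.32)&(W[...,1]<.4)
    l,k=ndimage.label(m)
    for i in range(1,k+1):
        q=W[l==i]
        if len(q)<60: continue
        r=cv2.minAreaRect((q[:,:2]*1000).astype(np.float32)); print(n,np.round(r[0],1),np.round(r[1]),round(r[2],1),np.median(q[:,2]).round(4),np.percentile(q[:,2],98).round(4))
E
python3 st.py k;python3 meas.py k
```

```text
33.6667 [ 0.4702 -0.2851  0.1172] -81.59 [-0.15  0.49  0.82  1.97 -0.47  0.88 -0.5 ] 0.0597 [-0.4  0.2 -0.7]
top_ [589.1 125.2] [96. 46.] 9.8 0.0402 0.045
top_ [573.3 223.8] [96. 45.] 8.3 0.0406 0.0451
top_ [559.9 319.5] [97. 47.] 6.2 0.0399 0.0443
top_ [475.7 107.8] [59. 59.] 0.1 0.0449 0.0543
top_ [459.7 205.7] [57. 57.] 36.9 0.0587 0.0663
top_ [442.7 304. ] [62. 64.] 1.6 0.0478 0.0526
side_ [557.2 317.4] [94. 45.] 5.2 0.0382 0.0414
side_ [570.2 223.1] [96. 47.] 8.6 0.0391 0.0419
side_ [440.6 304.4] [62. 63.] 5.3 0.0456 0.0483
side_ [585.7 123. ] [95. 45.] 9.1 0.039 0.0418
side_ [455.3 202. ] [56. 54.] 9.4 0.0526 0.0632
side_ [473. 105.] [55. 60.] 73.2 0.0422 0.0515
side_ [ 472.  -285.5] [38. 40.] 39.8 0.041 0.0439
```

View pics/side_kc.png

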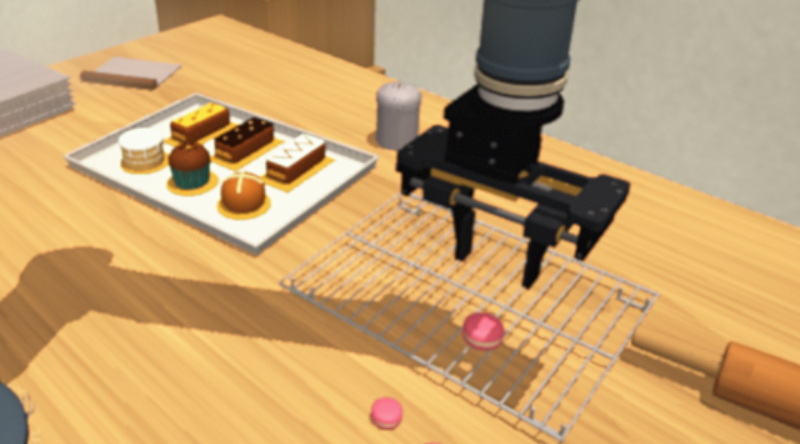

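The muffin is placed upright on the middle card (190,165 in the crop). The gripper is over the rack macaron (484,330). Descending.

Call:
move_arm:
  jaw: [60,60,60,60,60,60,60,60]
  delta_pos:
    - [2,1,10]
    - [0,0,18]
    - [0,0,18]
    - [0,0,18]
    - [0,0,14]
    - [0,0,8]
    - [0,0,4]
    - [0,0,1]
  roll: [0,0,0,0,0,0,0,0]

```text
clock: 34.43
tcp_pos: [0.4725, -0.2839, 0.0258]
ee_rot: [-3.132, -0.231, 0.001]
ft_force: [-0.5, 0.5, -0.0]
gripper_width: 0.0599
```

Call:
move_arm:
  jaw: [34,34,34,34,34,34,34,34]
  delta_pos:
    - [0,0,0]
    - [0,0,0]
    - [0,0,0]
    - [0,0,0]
    - [0,0,0]
    - [0,0,0]
    - [0,0,0]
    - [0,0,0]
  roll: [0,0,0,0,0,0,0,0]

```text
clock: 35.1
tcp_pos: [0.4731, -0.2848, 0.0271]
ee_rot: [3.133, 0.23, 0.002]
ft_force: [-0.8, 0.8, 5.5]
gripper_width: 0.0411
```

Call:
move_arm:
  jaw: [34,34,34,34,34,34,34,34]
  delta_pos:
    - [0,0,-4]
    - [0,0,-8]
    - [0,0,-12]
    - [0,0,-18]
    - [0,0,-22]
    - [0,0,-22]
    - [0,0,-14]
    - [0,0,-5]
  roll: [0,0,0,0,0,0,0,0]

```text
clock: 35.77
tcp_pos: [0.4737, -0.2855, 0.1345]
ee_rot: [3.131, 0.23, 0.007]
ft_force: [0.5, -0.8, -1.1]
gripper_width: 0.0409
```

```bash
python3 st.py l; python3 - <<'E'
from h import *
from cell import read_state
s=read_state(); p=s['tcp_pos'];y=yaw_of(s['ee_rot'])
p,y=plan(p,y,[.443,.304,.13],-81.6,24,34)
E
```

```text
35.7667 [ 0.4737 -0.2855  0.1345] -81.61 [-0.17  0.47  0.84  1.96 -0.45  0.9  -0.52] 0.0409 [ 0.5 -0.8 -1.1]
jaw [34, 34, 34, 34, 34, 34, 34, 34] D [[2, -24, 0], [2, -24, 0], [2, -24, 0], [2, -25, 0], [2, -24, 0], [2, -25, 0], [2, -24, 0], [2, -25, 0]] R [np.float64(0.0), np.float64(0.0), np.float64(0.0), np.float64(0.0), np.float64(0.0), np.float64(0.0), np.float64(0.0), np.float64(0.0)]
jaw [34, 34, 34, 34, 34, 34, 34, 34] D [[3, -24, 0], [2, -25, 0], [3, -24, 0], [2, -25, 0], [3, -24, 0], [2, -25, 0], [3, -24, 0], [2, -25, 0]] R [np.float64(0.0), np.float64(0.0), np.float64(0.0), np.float64(0.0), np.float64(0.0), np.float64(0.0), np.float64(0.0), np.float64(0.0)]
jaw [34, 34, 34, 34, 34, 34, 34, 34] D [[3, -24, 0], [2, -25, 0], [3, -24, 0], [2, -25, 1], [3, -24, 0], [2, -25, 1], [3, -24, 0], [2, -25, 1]] R [np.float64(0.0), np.float64(0.0), np.float64(0.0), np.float64(0.0), np.float64(0.0), np.float64(0.0), np.float64(0.0), np.float64(0.0)]
end [442.6 304.1 129.8] -81.58
```

View pics/side_lc.png

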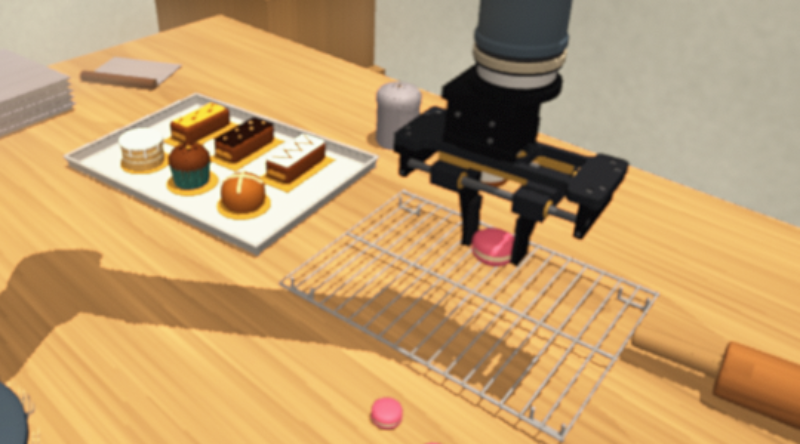

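The macaron is held level (493,246 in the crop). Carrying it over the cake.

Call:
move_arm:
  jaw: [34,34,34,34,34,34,34,34]
  delta_pos:
    - [2,-24,0]
    - [2,-24,0]
    - [2,-24,0]
    - [2,-25,0]
    - [2,-24,0]
    - [2,-25,0]
    - [2,-24,0]
    - [2,-25,0]
  roll: [0,0,0,0,0,0,0,0]

```text
clock: 36.53
tcp_pos: [0.4588, -0.088, 0.1306]
ee_rot: [-3.133, -0.23, 0.003]
ft_force: [0.3, -0.1, 0.3]
gripper_width: 0.0412
```

Call:
move_arm:
  jaw: [34,34,34,34,34,34,34,34]
  delta_pos:
    - [3,-24,0]
    - [2,-25,0]
    - [3,-24,0]
    - [2,-25,0]
    - [3,-24,0]
    - [2,-25,0]
    - [3,-24,0]
    - [2,-25,0]
  roll: [0,0,0,0,0,0,0,0]

```text
clock: 37.2
tcp_pos: [0.4501, 0.1085, 0.1307]
ee_rot: [3.132, 0.23, -0.003]
ft_force: [0.4, -0.5, -0.2]
gripper_width: 0.0409
```

Call:
move_arm:
  jaw: [34,34,34,34,34,34,34,34]
  delta_pos:
    - [3,-24,0]
    - [2,-25,0]
    - [3,-24,0]
    - [2,-25,1]
    - [3,-24,0]
    - [2,-25,1]
    - [3,-24,0]
    - [2,-25,1]
  roll: [0,0,0,0,0,0,0,0]

```text
clock: 37.87
tcp_pos: [0.4414, 0.305, 0.1275]
ee_rot: [3.132, 0.23, -0.002]
ft_force: [0.9, 0.0, -0.1]
gripper_width: 0.0412
```

Call:
move_arm:
  jaw: [34,34,34,34,34,34,34,34]
  delta_pos:
    - [0,0,0]
    - [0,0,8]
    - [0,0,14]
    - [0,0,14]
    - [0,0,10]
    - [0,0,8]
    - [0,0,4]
    - [0,0,0]
  roll: [0,0,0,0,0,0,0,0]

```text
clock: 38.53
tcp_pos: [0.4418, 0.3034, 0.0696]
ee_rot: [3.132, 0.229, -0.002]
ft_force: [0.0, -0.3, -0.6]
gripper_width: 0.0411
```

Call:
move_arm:
  jaw: [34,34,34,34,34,34,34,34]
  delta_pos:
    - [1,0,4]
    - [0,0,4]
    - [0,0,3]
    - [0,0,1]
    - [0,0,1]
    - [0,0,0]
    - [0,0,0]
    - [0,0,0]
  roll: [0,0,0,0,0,0,0,0]

```text
clock: 39.2
tcp_pos: [0.4432, 0.3046, 0.0577]
ee_rot: [-3.133, -0.23, -0.0]
ft_force: [0.2, 0.0, -0.1]
gripper_width: 0.0413
```

```bash
python3 st.py m; python3 - <<'E'
import cv2
a=cv2.imread('pics/side_m.png'); cv2.imwrite('pics/m_crop.png',cv2.resize(a[170:310,130:330],None,fx=4,fy=4,interpolation=2))
E
```

```text
39.2 [0.4432 0.3046 0.0577] -81.58 [-1.23  0.55  0.73  2.04 -0.54  0.75 -1.59] 0.0413 [ 0.2  0.  -0.1]
```

View pics/m_crop.png

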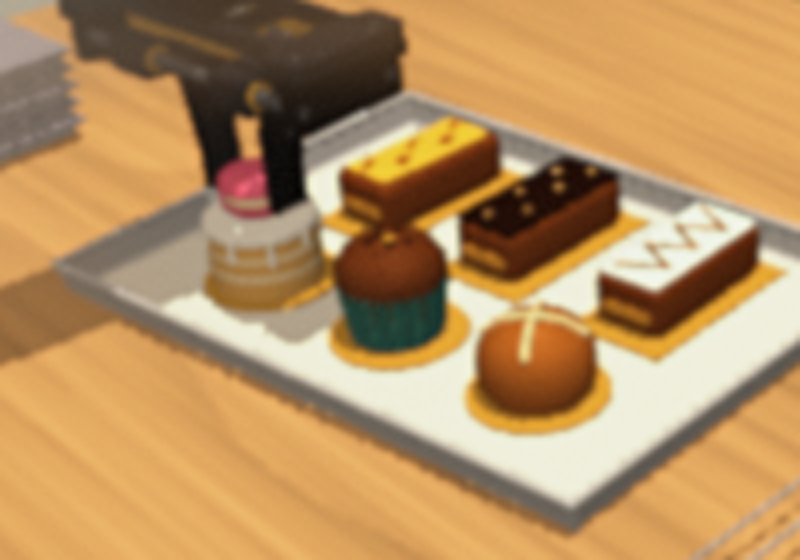

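The macaron is just above the middle of the cake's top (245,190 in the crop). Lowering the last millimetres and releasing.

Call:
move_arm:
  jaw: [34,34,34,34,34,34,34,34]
  delta_pos:
    - [0,0,1]
    - [0,0,1]
    - [0,0,1]
    - [0,0,0]
    - [0,0,1]
    - [0,0,0]
    - [0,0,0]
    - [0,0,0]
  roll: [0,0,0,0,0,0,0,0]

```text
clock: 39.97
tcp_pos: [0.4432, 0.3045, 0.0535]
ee_rot: [-3.133, -0.23, -0.0]
ft_force: [0.5, 0.3, 0.1]
gripper_width: 0.0413
```

Call:
move_arm:
  jaw: [34,34,34,34,56,56,56,56]
  delta_pos:
    - [0,0,1]
    - [0,0,0]
    - [0,0,0]
    - [0,0,0]
    - [0,0,0]
    - [0,0,0]
    - [0,0,0]
    - [0,0,0]
  roll: [0,0,0,0,0,0,0,0]

```text
clock: 40.63
tcp_pos: [0.4431, 0.3045, 0.0524]
ee_rot: [3.133, 0.23, -0.0]
ft_force: [-0.4, 0.5, -0.1]
gripper_width: 0.0544
```

Call:
move_arm:
  jaw: [56,56,56,56,56,56,56,56]
  delta_pos:
    - [0,0,0]
    - [0,0,0]
    - [0,0,-10]
    - [0,0,-20]
    - [0,0,-25]
    - [0,0,-30]
    - [0,0,-30]
    - [0,0,-15]
  roll: [0,0,0,0,0,0,0,0]

```text
clock: 41.3
tcp_pos: [0.4449, 0.3048, 0.1865]
ee_rot: [-3.13, -0.229, -0.006]
ft_force: [0.1, 0.4, -0.3]
gripper_width: 0.0556
```

Call:
move_arm:
  jaw: [56,56,56,56,56,56,56,56]
  delta_pos:
    - [4,20,0]
    - [4,34,0]
    - [4,34,0]
    - [4,34,0]
    - [4,34,0]
    - [4,34,0]
    - [4,34,0]
    - [4,34,0]
  roll: [0,0,0,0,0,0,0,0]

```text
clock: 41.97
tcp_pos: [0.5127, 0.0523, 0.1833]
ee_rot: [-3.132, -0.23, -0.001]
ft_force: [-0.1, -0.1, 0.6]
gripper_width: 0.0557
```

Call:
move_arm:
  jaw: [56,56,56,56,56,56,56,56]
  delta_pos:
    - [4,34,0]
    - [4,34,0]
    - [4,34,0]
    - [0,20,0]
    - [0,0,0]
    - [0,0,0]
    - [0,0,0]
    - [0,0,0]
  roll: [0,0,0,0,0,0,0,0]

```text
clock: 42.63
tcp_pos: [0.5422, -0.0633, 0.1825]
ee_rot: [-3.132, -0.234, 0.001]
ft_force: [-0.6, 0.8, -0.6]
gripper_width: 0.0562
```

```bash
python3 st.py n; python3 meas.py n; python3 - <<'E'
import cv2
from h import *
a=cv2.imread('pics/side_n.png'); b=cv2.imread('pics/top_n.png')
cv2.imwrite('pics/n_crop.png',np.vstack([cv2.resize(a[175:305,130:360],(500,283)),cv2.resize(b[180:310,160:335],(400,297)) .copy() if 0 else cv2.resize(b[180:310,150:350],(500,300))]))
for n in("top_n","side_n"):
    f=load(n+".npz"); W=cloud(f); h=cv2.cvtColor(f['color'],cv2.COLOR_BGR2HSV)
    m=((h[...,0]>165)|(h[...,0]<4))&(h[...,1]>90)&(W[...,2]>.05)&(W[...,1]>.26)&(W[...,1]<.35)&(W[...,0]<.5)&(W[...,0]>.4)
    q=W[m]; t=q[q[:,2]>np.percentile(q[:,2],98)-.012]; r=cv2.minAreaRect((t[:,:2]*1000).astype(np.float32)); print(n,len(q),r,np.percentile(q[:,2],98))
    for c in ([.7,.8,-.15,-.03],[.7,.8,.03,.13]):
        k=(W[...,2]>.03)&(W[...,2]<.12)&(W[...,0]>c[0])&(W[...,0]<c[1])&(W[...,1]>c[2])&(W[...,1]<c[3])
        print(' bystander',np.round(cv2.minAreaRect((W[k][:,:2]*1000).astype(np.float32))[0],1))
E
```

```text
42.6333 [ 0.5422 -0.0633  0.1825] -81.45 [-0.66  0.41  0.91  1.92 -0.38  0.99 -1.  ] 0.0562 [-0.6  0.8 -0.6]
top_ [589.4 125.2] [97. 46.] 10.1 0.0402 0.045
top_ [573.2 223.8] [96. 44.] 8.9 0.0406 0.0454
top_ [559.8 320. ] [97. 48.] 6.1 0.0399 0.045
top_ [475.1 108.4] [58. 60.] 44.7 0.0448 0.0536
top_ [459.9 205.6] [57. 57.] 36.9 0.0589 0.0661
top_ [442.9 304.3] [62. 63.] 0.7 0.0504 0.0729
side_ [556.1 318.8] [96. 45.] 6.8 0.0383 0.0412
side_ [569.4 222.2] [98. 49.] 11.0 0.0392 0.0418
side_ [437.8 297.6] [52. 64.] 57.3 0.047 0.069
side_ [586.6 123.3] [95. 46.] 10.3 0.039 0.0418
side_ [455.3 203.9] [55. 57.] 17.9 0.0523 0.0631
side_ [472.4 104.9] [57. 56.] 17.7 0.0419 0.0512
top_n 18 ((440.0261535644531, 299.73736572265625), (25.732622146606445, 33.95461654663086), 47.17462158203125) 0.0703637306281975
 bystander [767.3 -83.1]
 bystander [764.2  80.7]
side_n 180 ((442.3185729980469, 301.38507080078125), (36.974124908447266, 34.842811584472656), 30.846582412719727) 0.06939461341728503
 bystander [766.7 -86. ]
 bystander [757.   76.1]
```

View pics/n_crop.png

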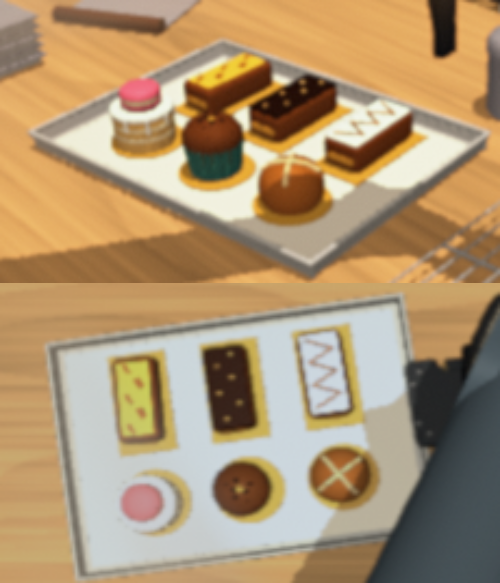

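```bash
python3 - <<'E'
from h import *
f=load("top_n.npz"); W=cloud(f)
for lo,hi in((.06,.09),(.03,.055)):
    k=(W[...,2]>lo)&(W[...,2]<hi)&(W[...,0]>.39)&(W[...,0]<.5)&(W[...,1]>.255)&(W[...,1]<.36)
    print(k.sum(),[np.round(x,1) for x in cv2.minAreaRect((W[k][:,:2]*1000).astype(np.float32))])
from cell import env
env.sign_off()
E
```

```text
220 [array([443.4, 304.4]), array([39.6, 40.3]), np.float64(39.0)]
289 [array([442.9, 304.3]), array([61.6, 63.3]), np.float64(0.7)]
the job is handed in; nothing more can be done
```

The tray is finished and I handed the job in at about 43 s on the robot's clock, well under the 131 s limit. I placed the bakes in the order asked and used the macaron on the rack, which is the largest of the three.

My last pictures showed:
- **Bakes on the cards:** The chocolate slice, cake, muffin and roll all stand upright. They sit within about 2–3 mm of the middle of their cards, as seen by the top camera.
- **Chocolate slice:** It lies lengthwise between the golden and white-iced slices, within about a degree of the tray's direction.
- **Macaron:** It is within 1 mm of the cake's centre.
- **Left in place:** The two slices already on the tray, the dredger and the jar were not moved. The gripper ended well clear of everything.

- **Camera disagreement:** The top and side cameras differ by 2–4 mm in x throughout, so the positions are good to about that. In the final set the side camera put the cake's centre further off, because the macaron hides part of the cake from it.
- **Force readings:** The wrist force read about 5–7 N each time the jaws closed on a bake on the rack, and otherwise stayed below about 2 N.

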